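# Move the rinsed slide racks from the tank to the slide warmer

### The arm

A 7-joint arm with a two-finger parallel gripper is mounted at the origin on the work surface. World frame = base frame: x ahead of the robot, y to its left, z up, the work surface at z = 0. Lengths are in m, angles in rad, forces in N, time in s.
With the tool pointing down it reaches from about 0.4 to 0.9 m from the base axis. Payload 5.6 kg.
Tool frame: the origin (TCP) lies midway between the tips of the shut fingers; the grasp point (between the pads) lies 19 mm behind it (ctrl.grip_point_offset is the x of the grasp point in the tool frame, in m); x points along the fingers, y is the direction in which the jaws open and shut, and the axes are right-handed (so a half turn about x gives the same grasp; the last joint's range is limited). The gripper opens to 92 mm and grips with 3 to 60 N. Pads are 20 mm wide; open, the fingers measure 128 mm over their backs; the gripper's body (75 mm by 189 mm) begins 69 mm behind the grasp point.
Start: joints at [-1.381, 0.468, -0.012, 1.603, 0.006, 1.071, -0.056], TCP at [0.15, 0.632, 0.215] pointing down, gripper open.
Joint ranges: [-2.53, 2.53], [-0.31, 2.02], [-1.57, 1.55], [0.28, 2.44], [-1.29, 4.43], [0.15, 1.84], [-2.92, 2.92]. Speed limits (rad/s): [2.57, 2.57, 3.14, 3.14, 3.14, 3.14, 3.14].

### API

Orientations are given as a unit quaternion [w, x, y, z].
In Python, from bench import telemetry, optics, order, ctrl gives the robot as it stands.
- The arm moves only by the tool send_rows, never from a script. Its argument "targets" is a list that holds one entry, the list of rows, each a list of 7 numbers: the shift along the tool's x, y, z in m, then the turn, a rotation vector about the tool's x, y, z in rad, then the closure, from 0 (fully open) to 1 (shut). A call has 1 to 20 rows; each row is the pose to reach, as a shift and turn from the pose commanded when the call began, along the tool's axes at that moment; what a row does not reach only later rows make up. A row lasts 1/12 s, in which the tool goes at most 41.7 mm and 7.16 degrees, less where a joint would pass 70% of its speed; a pose out of reach is approached as far as the arm can. A call with a gripper value outside its range is refused whole. The fingers move at their own pace and stop on an object; the grip force is fixed at half the most. Time passes only in rows, so rows that repeat a pose let the fingers close. It gives the time, the measured TCP pose, the force and the opening at its end, in the units of the state.
- telemetry.observe(): the state, without advancing time (a new reading comes with each control period).
- optics.read_camera(name): name is "scene" or "top" or "wrist"; returns the picture (420x560x3 uint8, blue, green, red); there is no depth.
- optics.camera_model(name): a dict with "fx", "fy", "cx", "cy" (pixels), "k1" (the pictures are not rectified: a ray, as slopes to the right and down, at radius r is drawn at 1 + k1 r^2 times it, then the intrinsics apply), "world_to_cam" (4x4, takes a point from world to camera coordinates). Camera axes: x right, y down, z forward; pixel columns grow to the right and rows downward; lengths in m; the calibration is good to about 2 mm. A picture is of the moment at which its call begins: read the wrist's pose just before it. camera_model takes no time and is no camera call; for the wrist camera it gives the pose at the moment of the call.
- order.sign_off(): hands the job in, once; it reports no verdict.
The state is a dict: "clock": time; "joint_pos": joint angles; "qd": joint speeds; "tau": joint torques, N m; "ee_pos": TCP position; "ee_rot": TCP orientation; "wrist_force": force on the tool from outside, world axes, zero at the start; "ft_torque": the same for the moment, N m; "opening": opening from 0.0 (shut) to 1.0 (fully open).
Only numpy, scipy, OpenCV 4.12 (cv2) and the standard library are available. Lean on these libraries where they do the work, as an engineer would, in place of code of your own. Each camera call takes 0.05 s, during which the arm holds its last target. There are 200 camera calls.

### The job

Use the hook rod to lift every slide rack out of the deep bays of the drained rinse tank by its bail, and stand it upright and flat on the warmer's plate, inside the raised edge; the racks are wet with stain, so touch them with the hook only and never let one fall. When all the racks are on the plate, turn the heat sleeve to 6, and stand the hook rod back in its holder, hook down; leave the bottle, slide box and jar alone.

Things in the scene. Friction and masses are not known exactly. Their poses are not given: they have to be found in the camera images.
- tank: drained fixed steel rinse tank, 284 mm (its x) by 122 mm (y), rim 150 mm above the bench; origin at the centre of its underside. Walls 4 mm; four open-topped bays in a row along x, each 66 mm (x) by 114 mm (y) inside, centred at x = -105, -35, +35, +105 mm (bays 1 to 4). On both long walls inside a rail 11.5 mm wide, top 48 mm above the bench
- rack1_mid (a point): steel slide rack with glass slides, 0.2 kg, may be absent: basket 38 mm wide (its x), 83 mm long (y), 42 mm high, same either way round; end lugs, flush with its top and 6 mm deep, make it 104 mm long. The point is the basket's centre, 21 mm above its underside. At the start it hangs by its lugs on the rails in bay 1, underside 12 mm above the bench, its width about along the tank's x
- rack2_mid (a point): steel slide rack with glass slides, 0.2 kg, may be absent: basket 38 mm wide (its x), 83 mm long (y), 42 mm high, same either way round; end lugs, flush with its top and 6 mm deep, make it 104 mm long. The point is the basket's centre, 21 mm above its underside. At the start it hangs by its lugs on the rails in bay 2, underside 12 mm above the bench, its width about along the tank's x
- rack3_mid (a point): steel slide rack with glass slides, 0.2 kg, may be absent: basket 38 mm wide (its x), 83 mm long (y), 42 mm high, same either way round; end lugs, flush with its top and 6 mm deep, make it 104 mm long. The point is the basket's centre, 21 mm above its underside. At the start it hangs by its lugs on the rails in bay 3, underside 12 mm above the bench, its width about along the tank's x
- rack4_mid (a point): steel slide rack with glass slides, 0.2 kg, may be absent: basket 38 mm wide (its x), 83 mm long (y), 42 mm high, same either way round; end lugs, flush with its top and 6 mm deep, make it 104 mm long. The point is the basket's centre, 21 mm above its underside. At the start it hangs by its lugs on the rails in bay 4, underside 12 mm above the bench, its width about along the tank's x
- rack1_bail (a point): centre of the top bar of rack 1's rigid wire bail: a 6 mm round bar, straight for 40 mm along the rack's y, its axis 30 mm above the basket's top and 72 mm above the underside, over the rack's middle; from its ends legs slope down and outward, in the rack's y-z plane, to the basket's ends; free space under it
- rack2_bail (a point): centre of the top bar of rack 2's rigid wire bail: a 6 mm round bar, straight for 40 mm along the rack's y, its axis 30 mm above the basket's top and 72 mm above the underside, over the rack's middle; from its ends legs slope down and outward, in the rack's y-z plane, to the basket's ends; free space under it
- rack3_bail (a point): centre of the top bar of rack 3's rigid wire bail: a 6 mm round bar, straight for 40 mm along the rack's y, its axis 30 mm above the basket's top and 72 mm above the underside, over the rack's middle; from its ends legs slope down and outward, in the rack's y-z plane, to the basket's ends; free space under it
- rack4_bail (a point): centre of the top bar of rack 4's rigid wire bail: a 6 mm round bar, straight for 40 mm along the rack's y, its axis 30 mm above the basket's top and 72 mm above the underside, over the rack's middle; from its ends legs slope down and outward, in the rack's y-z plane, to the basket's ends; free space under it
- rod_grip (a point): centre of the black handle, 16 mm (x) by 22 mm (y) by 60 mm tall, of the hook rod (0.12 kg, 151 mm long), which stands upright in its holder; z up the rod, x the way its hook opens. The point is 120 mm above the underside of the hook; below the handle only the flat steel shank and hook
- rod_seat (a point): seat of the rod's hook, where a bail bar hangs: on top of the foot, 4 mm above the underside, right below the handle; axes as the rod. J bent from flat steel 18 mm wide (y): foot 4 mm thick from x = -10 to +9 mm; lip x = +6 to +9 mm, top 8 mm above the seat; shank x = -10 to -6 mm, cranked above 72 mm to meet the handle
- rod_holder: fixed rod holder: grey base 70 mm square with an upright rectangular socket, inside 27 mm (its x) by 26 mm (y), mouth 62 mm and floor 6 mm above the bench; origin at the centre of its underside, axes along the socket. The rod stands loosely in it, hook down, its x about along the holder's x
- socket_floor (a point): centre of the floor of the rod holder's socket; axes as the holder
- warmer: fixed white slide warmer, 160 mm (its x) by 390 mm (y) by 60 mm high; origin at the centre of its underside. The plate takes its +y part, the control panel with the heat sleeve its -y end
- plate_mid (a point): centre of the warmer's aluminium plate, on its surface 60 mm above the bench: 150 mm (x) by 270 mm (y) inside a raised edge 4 mm high and 4 mm wide; axes as the warmer
- sleeve_top (a point): centre of the top of the heat sleeve: a black ribbed upright sleeve, 50 mm in diameter over its ribs, 36 mm high above the warmer's top, turning about the vertical; nothing stands within 30 mm of it
- heat_sleeve (a joint): turn of the heat sleeve, rad, clockwise from above positive. Nine spring detents numbered 0 to 8, 0.349 rad (20 degrees) apart: number n at 0.349 n; end stops at 0 and 8. Let go, it snaps to the nearest stop; about 0.15 Nm to leave one. A white line on its top points at ticks and numbers on the panel: 0 left, 4 at the far side, 8 right, seen from the robot
- reagent_bottle: bystander: amber reagent bottle, 64 mm diameter, 150 mm high; origin at the centre of its underside
- slide_box: bystander: grey slide box, 60 by 100 by 41 mm; origin at the centre of its underside
- stain_jar: bystander: open glass staining jar, 66 mm diameter, 85 mm high; origin at the centre of its underside

How it is judged:
By the outcome, as a careful person would: the job done as asked, in the order asked, and still so for the second after the job is handed in, with the robot touching nothing.
Of rack1, rack2, rack3, rack4 only 3 to 4 are there at a start; the rules pass over those that are not, and their reading is None.
At some moment in a run one of rack1, rack2, rack3, rack4 may be knocked a few centimetres aside while the robot is not near it.
It also fails if it takes over 208 s, if anything falls off the work surface, if the arm or the gripper's body presses on something with over 40 N, if the wrist force passes 120 N, or if a joint passes its speed limit or range.

## Working session

There is one attempt and no reset: what is moved stays moved. The work goes in short steps, Python scripts to look and compute and a tool call to move; the robot and the scene stay as the last step left them, time stands still between calls to the robot, and variables do not carry over. Pictures are saved under pics/ and viewed, about 12 in all and at most 16, crops included, and the job is handed in when it is done.

Besides the shell and the picture viewer there is one more tool, called after "Call:" as name(argument=value, ...), one argument or row to a line, values as JSON. send_rows: Moves the arm, as the interface text tells. Its arguments: {"type":"object","properties":{"targets":{"type":"array","items":{"type":"array","items":{"type":"array","items":{"type":"number"}}}}},"required":["targets"]}

```bash
mkdir -p pics; ls
cat > h.py <<'E'
import numpy as np, cv2
from scipy.spatial.transform import Rotation as R
from bench import telemetry, optics, order, ctrl
def snap(n,f,crop=None,scale=1):
    m=optics.camera_model(n); im=optics.read_camera(n)
    np.save('pics/'+f+'.npy',im)
    np.save('pics/'+f+'_m.npy',m,allow_pickle=True)
    if crop: im=im[crop[1]:crop[3],crop[0]:crop[2]]
    if scale!=1: im=cv2.resize(im,None,fx=scale,fy=scale,interpolation=cv2.INTER_CUBIC)
    cv2.imwrite('pics/'+f+'.png',im); return m
def model(f): return np.load('pics/'+f+'_m.npy',allow_pickle=True).item()
def px2w(m,u,v,z):
    d=np.array([(u-m['cx'])/m['fx'],(v-m['cy'])/m['fy']]); s=d.copy()
    for _ in range(20): s=d/(1+m['k1']*(s@s))
    T=np.linalg.inv(np.array(m['world_to_cam'])); r=T[:3,:3]@np.array([s[0],s[1],1]); c=T[:3,3]
    return c+r*(z-c[2])/r[2]
def w2px(m,p):
    T=np.array(m['world_to_cam']); q=T[:3,:3]@np.array(p)+T[:3,3]; s=q[:2]/q[2]; s=s*(1+m['k1']*(s@s))
    return np.array([m['fx']*s[0]+m['cx'],m['fy']*s[1]+m['cy']])
def st():
    s=telemetry.observe(); Rm=R.from_quat(np.r_[s['ee_rot'][1:],s['ee_rot'][0]]).as_matrix()
    return s,np.array(s['ee_pos']),Rm
E
python3 - <<'E'
from h import *
np.set_printoptions(precision=4,suppress=True)
s,p,Rm=st(); print(s,Rm,ctrl.grip_point_offset)
for n in('top','scene'):
    m=snap(n,n+'0'); print(n,m)
a=cv2.imread('pics/top0.png')
E
```

```text
pics
{'clock': 0.0, 'joint_pos': array([-1.381 ,  0.4684, -0.0116,  1.6036,  0.0061,  1.0714, -0.0563]), 'qd': array([ 0.0018,  0.0003, -0.0021,  0.0015,  0.0009,  0.0024, -0.0002]), 'tau': array([  0.0006, -52.0575,  -0.0128, -24.3746,  -0.0567,   0.017 ,
         0.0001]), 'ee_pos': array([0.1499, 0.6319, 0.2136]), 'ee_rot': array([ 0.7023,  0.0815,  0.7023, -0.0828]), 'wrist_force': array([ 0.4862, -0.0777,  0.0113]), 'ft_torque': array([-0.0122,  0.0167,  0.0306]), 'opening': 1.0029657714950784} [[-0.0002  0.2307  0.973 ]
 [-0.0018  0.973  -0.2307]
 [-1.     -0.0018  0.0002]] -0.0187
top {'fx': 470.5212697086091, 'fy': 470.5212697086091, 'cx': 282.4661237721253, 'cy': 216.86235984105946, 'k1': -0.03880077205097956, 'world_to_cam': array([[-0.0125, -0.9999,  0.0043,  0.0557],
       [-0.9878,  0.0116, -0.1552,  0.6256],
       [ 0.1551, -0.0061, -0.9879,  1.1697],
       [ 0.    ,  0.    ,  0.    ,  1.    ]])}
scene {'fx': 505.4682785440855, 'fy': 505.4682785440855, 'cx': 275.84941442388833, 'cy': 204.38026714893914, 'k1': 0.04020353648677931, 'world_to_cam': array([[ 0.2859,  0.9582,  0.0085, -0.2137],
       [ 0.8193, -0.2399, -0.5209, -0.4496],
       [-0.4971,  0.1559, -0.8536,  1.5906],
       [ 0.    ,  0.    ,  0.    ,  1.    ]])}
```

Run:
```python
import cv2
for n in('top0','scene0'):
    a=cv2.imread(f'pics/{n}.png'); cv2.imwrite(f'pics/{n}b.png',cv2.resize(a,(800,600),interpolation=cv2.INTER_CUBIC))
```

```text
(no output)
```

View pics/top0b.png

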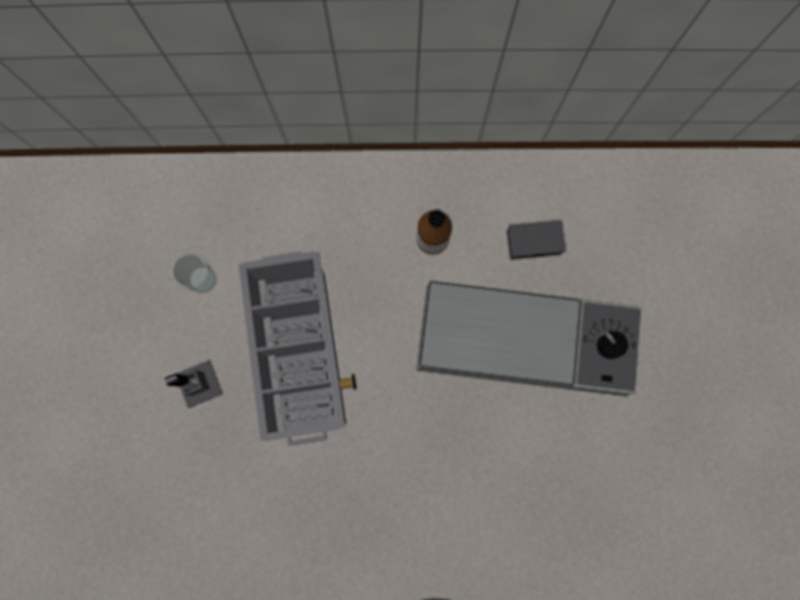

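View pics/scene0b.png

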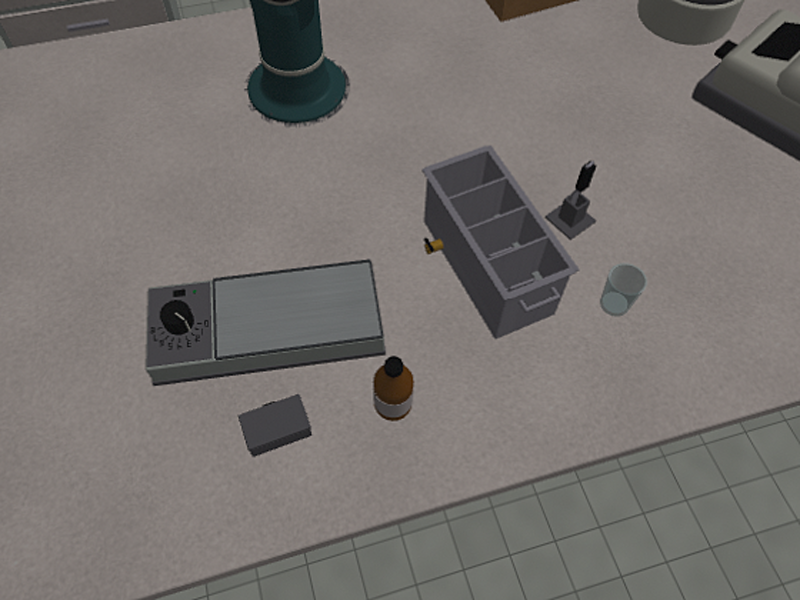

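Run:
```python
import cv2,numpy as np
a=np.load('pics/top0.npy')
def g(im): return np.clip(255*(im/255.)**0.6*1.1,0,255).astype('uint8')
t=cv2.resize(g(a[170:315,112:256]),None,fx=4,fy=4,interpolation=cv2.INTER_CUBIC)
w=cv2.resize(g(a[190:282,288:454]),None,fx=4.8,fy=4.8,interpolation=cv2.INTER_CUBIC)
cv2.imwrite('pics/t.png',t);cv2.imwrite('pics/w.png',w)
```

```text
(no output)
```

View pics/t.png

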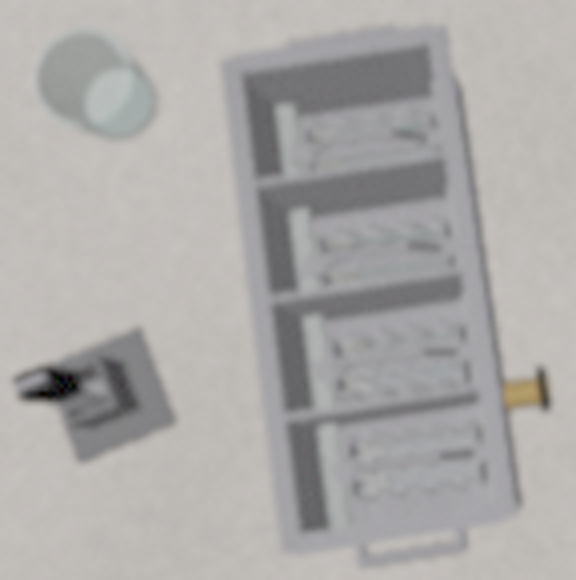

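View pics/w.png

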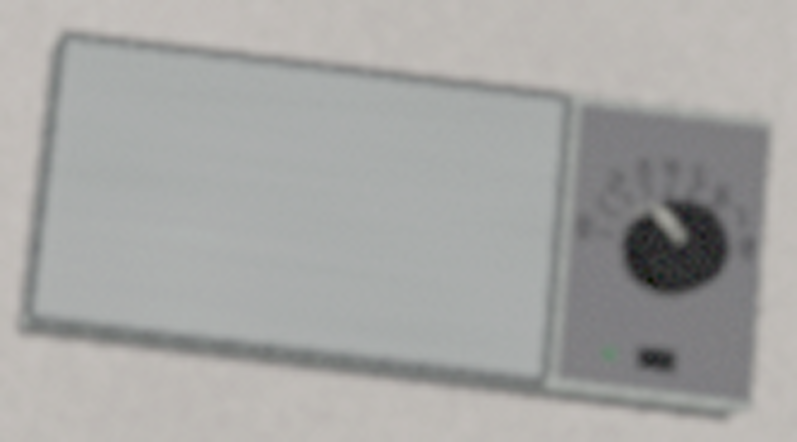

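```bash
cat >> h.py <<'E'
from scipy.optimize import least_squares
def fitrect(pts,L,W):  # pts world xy, in order of local corners (+-)
    loc=np.array([[-L/2,-W/2],[-L/2,W/2],[L/2,W/2],[L/2,-W/2]]); P=np.array(pts)[:,:2]
    best=None
    for k in range(4):
        for fl in (0,1):
            l=np.roll(loc,k,0); l=l[::-1] if fl else l
            for a0 in (0,1.57,3.14,4.7):
                r=least_squares(lambda q:(np.array([[np.cos(q[2]),-np.sin(q[2])],[np.sin(q[2]),np.cos(q[2])]])@l.T).T.ravel()+np.tile(q[:2],len(P))-P.ravel(),[*P.mean(0),a0])
                if best is None or r.cost<best.cost-1e-12: best=r
    return best.x,best.fun.reshape(-1,2)
E
python3 - <<'E'
from h import *
np.set_printoptions(precision=4,suppress=True)
m=model('top0')
f=lambda pts,z,o,s:[px2w(m,o[0]+x/s-.5+.5/s,o[1]+y/s-.5+.5/s,z) for x,y in pts]
T=f([(222,60),(447,28),(518,510),(283,550)],.15,(112,170),4); print(np.array(T)); print('tank',fitrect(T,.284,.122))
H=f([(142,328),(175,422),(80,462)],.004,(112,170),4); print(np.array(H))
W=f([(62,35),(570,95),(548,382),(25,325)],.062,(288,190),4.8); print('plate',np.array(W),fitrect(W,.156,.276))
W2=f([(768,125),(748,404)],.06,(288,190),4.8);print(W2)
K=f([(676,246),(655,207),(684,241)],.096,(288,190),4.8);print('knob',K)
print('rodtop',f([(20,382)],.15,(112,170),4))
print('bails',f([(410,132),(425,245),(440,352),(457,455)],.084,(112,170),4))
print('bottle base',px2w(m,303,170,0),'jar',px2w(m,141,195,0.0), 'box',px2w(m,375,168,.02))
w=optics.camera_model('wrist'); print(w, st()[1:])
E
```

```text
[[0.692  0.3247 0.15  ]
 [0.71   0.1896 0.15  ]
 [0.4236 0.1467 0.15  ]
 [0.4023 0.2823 0.15  ]]
tank (array([ 0.557 ,  0.2358, -2.995 ]), array([[-0.0034, -0.0078],
       [-0.0036,  0.0066],
       [ 0.0018,  0.0081],
       [ 0.0053, -0.0069]]))
[[0.5439 0.4091 0.004 ]
 [0.4815 0.3853 0.004 ]
 [0.4559 0.4475 0.004 ]]
plate [[ 0.6757  0.001   0.062 ]
 [ 0.6399 -0.2713  0.062 ]
 [ 0.4868 -0.2516  0.062 ]
 [ 0.5204  0.0233  0.062 ]] (array([ 0.5807, -0.1247,  3.0131]), array([[-0.    ,  0.0012],
       [ 0.0005, -0.0002],
       [-0.0011,  0.0001],
       [ 0.0006, -0.0011]]))
[array([ 0.6226, -0.3783,  0.06  ]), array([ 0.4737, -0.3579,  0.06  ])]
knob [array([ 0.5543, -0.3129,  0.096 ]), array([ 0.5747, -0.3032,  0.096 ]), array([ 0.5569, -0.3173,  0.096 ])]
rodtop [array([0.5005, 0.4387, 0.15  ])]
bails [array([0.6592, 0.2205, 0.084 ]), array([0.5871, 0.2104, 0.084 ]), array([0.5201, 0.2005, 0.084 ]), array([0.4567, 0.1897, 0.084 ])]
bottle base [ 0.7632 -0.01    0.    ] jar [0.6986 0.4319 0.    ] box [ 0.7615 -0.2038  0.02  ]
{'fx': 295.19059114538135, 'fy': 295.19059114538135, 'cx': 273.52939546584986, 'cy': 211.78541675653287, 'k1': -0.025165334526142204, 'world_to_cam': array([[ 0.2302,  0.9731, -0.0009, -0.6487],
       [ 0.9303, -0.2198,  0.2937, -0.0347],
       [ 0.2856, -0.0684, -0.9559,  0.3912],
       [ 0.    ,  0.    ,  0.    ,  1.    ]])} (array([0.1499, 0.6319, 0.2137]), array([[-0.0003,  0.2308,  0.973 ],
       [-0.0016,  0.973 , -0.2308],
       [-1.    , -0.0016,  0.0001]]))
```

Call:
send_rows(
  targets=[
    [[-0.03,-0.03,0.07,-0.12,0,0,0],[-0.05,-0.06,0.14,-0.24,0,0,0],[-0.08,-0.09,0.21,-0.36,0,0,0],[-0.106,-0.12,0.28,-0.48,0,0,0],[-0.106,-0.147,0.343,-0.607,0,0,0],[-0.106,-0.147,0.343,-0.607,0,0,0],[-0.106,-0.147,0.343,-0.607,0,0,0],[-0.106,-0.147,0.343,-0.607,0,0,0],[-0.106,-0.147,0.343,-0.607,0,0,0],[-0.106,-0.147,0.343,-0.607,0,0,0],[-0.106,-0.147,0.343,-0.607,0,0,0],[-0.106,-0.147,0.343,-0.607,0,0,0],[-0.106,-0.147,0.343,-0.607,0,0,0]],
  ],
)

```text
clock: 1.18
ee_pos: [0.4482, 0.4113, 0.3199]
ee_rot: [0.694, -0.132, 0.695, 0.132]
wrist_force: [-0.3, 0.1, -0.1]
opening: 1.001
```

Run:
```python
from h import *
np.set_printoptions(precision=4,suppress=True)
s,p,Rm=st(); print(s['clock'],p,Rm,s['joint_pos'])
m=snap('wrist','w1'); a=np.load('pics/w1.npy'); cv2.imwrite('pics/w1.png',cv2.resize(np.clip(255*(a/255.)**.6*1.1,0,255).astype('uint8'),(800,600),interpolation=cv2.INTER_CUBIC))
print(w2px(m,[.5,.428,.006]),w2px(m,[.5,.428,.156]))
```

```text
1.1833 [0.4482 0.4113 0.3199] [[-0.0017 -0.3674  0.9301]
 [-0.0001  0.9301  0.3674]
 [-1.      0.0005 -0.0016]] [-0.8054  0.3126  0.0109  1.5849 -0.0047  1.2454  1.1535]
[272.0024 205.5374] [271.4864 239.0689]
```

View pics/w1.png

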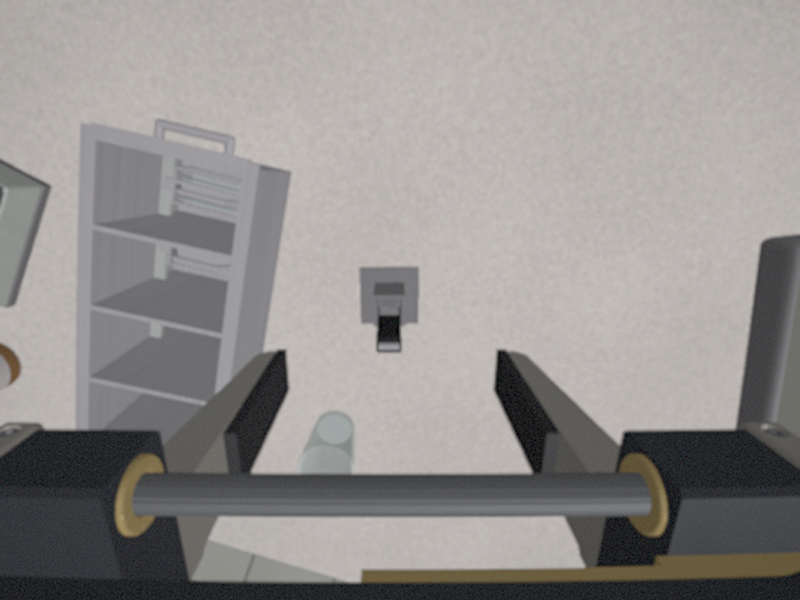

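Run:
```python
from h import *
a=np.load('pics/w1.npy'); c=a[180:256,235:311]; cv2.imwrite('pics/w1c.png',cv2.resize(np.clip(255*(c/255.)**.5*1.1,0,255).astype('uint8'),(600,600),interpolation=cv2.INTER_CUBIC))
```

```text
(no output)
```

View pics/w1c.png

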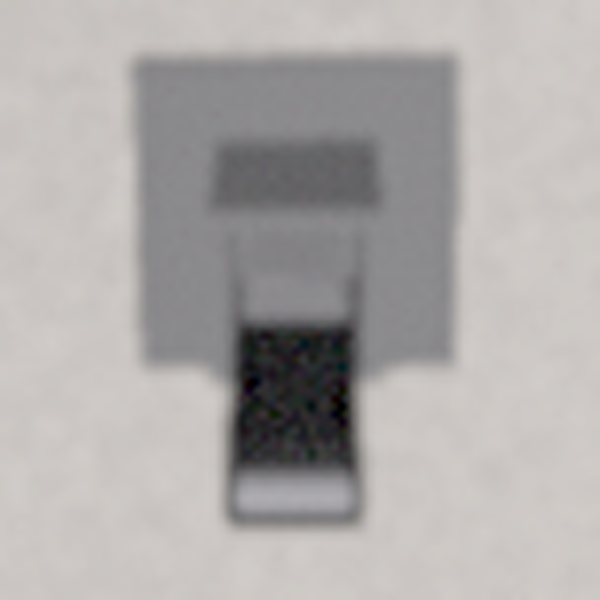

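Run:
```python
from h import *
np.set_printoptions(precision=0,suppress=True)
m=model('w1'); a=np.load('pics/w1.npy')
th=np.deg2rad(21.6)
def P(c,x,y,z,t):
    q=w2px(m,[c[0]+x*np.cos(t)-y*np.sin(t),c[1]+x*np.sin(t)+y*np.cos(t),z]); return (q-[235,180]+.5)*7.895
c=[.4999,.4283]
for n,hx,hy,z in [('base',.035,.035,0.004),('mouth',.0135,.013,.062),('hbot',.008,.011,.096),('htop',.008,.011,.156),('swap htop',.011,.008,.156),('swap hbot',.011,.008,.096)]:
    print(n,[P(c,sx*hx,sy*hy,z,th) for sx in(-1,1) for sy in(-1,1)])
for s in(1,-1): print('shank at x=-8 of sign',s,'z .062',P(c,-.006*s,-.009,.062,th),P(c,-.006*s,.009,.062,th),P(c,-.006*s,-.009,.078,th),P(c,-.006*s,.009,.078,th))
```

```text
base [array([132.,  44.]), array([462.,  44.]), array([139., 356.]), array([456., 356.])]
mouth [array([228., 217.]), array([364., 217.]), array([230., 351.]), array([363., 351.])]
hbot [array([234., 300.]), array([358., 300.]), array([235., 385.]), array([357., 385.])]
htop [array([222., 422.]), array([366., 422.]), array([223., 518.]), array([365., 518.])]
swap htop [array([242., 404.]), array([346., 403.]), array([243., 536.]), array([346., 536.])]
swap hbot [array([251., 284.]), array([341., 284.]), array([251., 400.]), array([340., 400.])]
shank at x=-8 of sign 1 z .062 [250. 255.] [343. 255.] [248. 280.] [345. 280.]
shank at x=-8 of sign -1 z .062 [250. 314.] [343. 314.] [248. 341.] [344. 341.]
```

Call:
send_rows(
  targets=[
    [[0.02,-0.002,0.03,0,0,0,0],[0.05,-0.002,0.054,0,0,0,0],[0.08,-0.002,0.054,0,0,0,0],[0.11,-0.002,0.054,0,0,0,0],[0.14,-0.002,0.054,0,0,0,0],[0.17,-0.002,0.054,0,0,0,0],[0.19,-0.002,0.054,0,0,0,0],[0.207,-0.002,0.054,0,0,0,0],[0.207,-0.002,0.054,0,0,0,0],[0.207,-0.002,0.054,0,0,0,0.5],[0.207,-0.002,0.054,0,0,0,1],[0.207,-0.002,0.054,0,0,0,1],[0.207,-0.002,0.054,0,0,0,1],[0.207,-0.002,0.054,0,0,0,1],[0.207,-0.002,0.054,0,0,0,1],[0.207,-0.002,0.054,0,0,0,1],[0.207,-0.002,0.054,0,0,0,1],[0.207,-0.002,0.054,0,0,0,1],[0.207,-0.002,0.054,0,0,0,1],[0.207,-0.002,0.054,0,0,0,1]],
  ],
)

```text
clock: 2.9
ee_pos: [0.5008, 0.4281, 0.1136]
ee_rot: [0.695, -0.131, 0.695, 0.131]
wrist_force: [-0.3, 1.3, -1.5]
opening: 0.237
```

Run:
```python
from h import *
np.set_printoptions(precision=4,suppress=True)
s,p,Rm=st(); print(s['clock'],p,Rm,s['opening'],s['opening']*.092,s['wrist_force'],s['ft_torque'])
print(optics.camera_model('wrist')['world_to_cam'])
```

```text
2.9 [0.5008 0.4281 0.1136] [[-0.     -0.3654  0.9308]
 [ 0.      0.9308  0.3654]
 [-1.      0.     -0.    ]] 0.23693114950534946 0.02179766575449215 [-0.254   1.2884 -1.4571] [ 0.2223 -0.0713  0.0393]
[[-0.3659  0.9306  0.0003 -0.2141]
 [ 0.8896  0.3497  0.2938 -0.5994]
 [ 0.2733  0.1078 -0.9559  0.1121]
 [ 0.      0.      0.      1.    ]]
```

Call:
send_rows(
  targets=[
    [[-0.015,0,0,0,0,0,1],[-0.04,0,0,0,0,0,1],[-0.07,0,0,0,0,0,1],[-0.1,0,0,0,0,0,1],[-0.13,0,0,0,0,0,1],[-0.16,0,0,0,0,0,1],[-0.19,-0.02,0,0.05,0,0,1],[-0.216,-0.05,0.01,0.1,0,0,1],[-0.216,-0.08,0.014,0.15,0,0,1],[-0.216,-0.11,0.016,0.2,0,0,1],[-0.216,-0.122,0.016,0.228,0,0,1],[-0.216,-0.122,0.016,0.228,0,0,1],[-0.216,-0.122,0.016,0.228,0,0,1]],
  ],
)

```text
clock: 3.98
ee_pos: [0.5598, 0.3207, 0.3292]
ee_rot: [0.705, -0.052, 0.706, 0.052]
wrist_force: [-0.4, 0.3, -1.1]
opening: 0.236
```

Run:
```python
from h import *
np.set_printoptions(precision=4,suppress=True)
s,p,Rm=st(); print(s['clock'],p,Rm,s['opening'],s['wrist_force'],s['ft_torque'])
m=snap('wrist','w2'); a=np.load('pics/w2.npy'); cv2.imwrite('pics/w2.png',cv2.resize(np.clip(255*(a[:, :400]/255.)**.6*1.1,0,255).astype('uint8'),None,fx=1.42,fy=1.42,interpolation=cv2.INTER_CUBIC))
```

```text
3.9833 [0.5598 0.3207 0.3292] [[-0.0011 -0.1458  0.9893]
 [ 0.0004  0.9893  0.1458]
 [-1.      0.0006 -0.0011]] 0.23628808331352402 [-0.4493  0.3035 -1.0965] [0.1556 0.0087 0.0181]
```

View pics/w2.png

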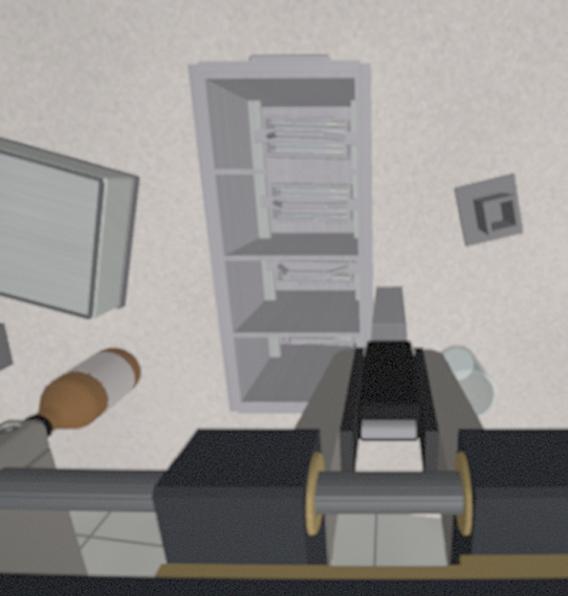

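```bash
cat >> h.py <<'E'
TK=np.array([.557,.2358]); TH=.147
def tk(x,y,z):
    c,s=np.cos(TH),np.sin(TH); return [TK[0]+c*x-s*y,TK[1]+s*x+c*y,z]
E
python3 - <<'E'
from h import *
np.set_printoptions(precision=4,suppress=True)
m=model('w2'); a=np.load('pics/w2.npy'); 
def c(a):return cv2.resize(np.clip(255*(a[55:255,135:268]/255.)**.6*1.1,0,255).astype('uint8'),None,fx=3,fy=3,interpolation=cv2.INTER_CUBIC)
A=c(a);B=A.copy()
def L(p,q,col):
    f=lambda p:tuple(int(v) for v in (w2px(m,p)-[135,55]+.5)*3)
    cv2.line(B,f(p),f(q),col,1)
for x in(-.105,-.035,.035,.105):
    L(tk(x,-.02,.084),tk(x,.02,.084),(0,0,255))
    for sx in(-1,1): L(tk(x+sx*.019,-.0415,.054),tk(x+sx*.019,.0415,.054),(0,255,0))
    for sx in(-1,1): L(tk(x+sx*.033,-.057,.15),tk(x+sx*.033,.057,.15),(255,0,0))
for sy in(-1,1): L(tk(-.142,sy*.061,.15),tk(.142,sy*.061,.15),(255,0,0))
cv2.imwrite('pics/w2c.png',np.hstack([A,B]))
E
```

```text
(no output)
```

View pics/w2c.png

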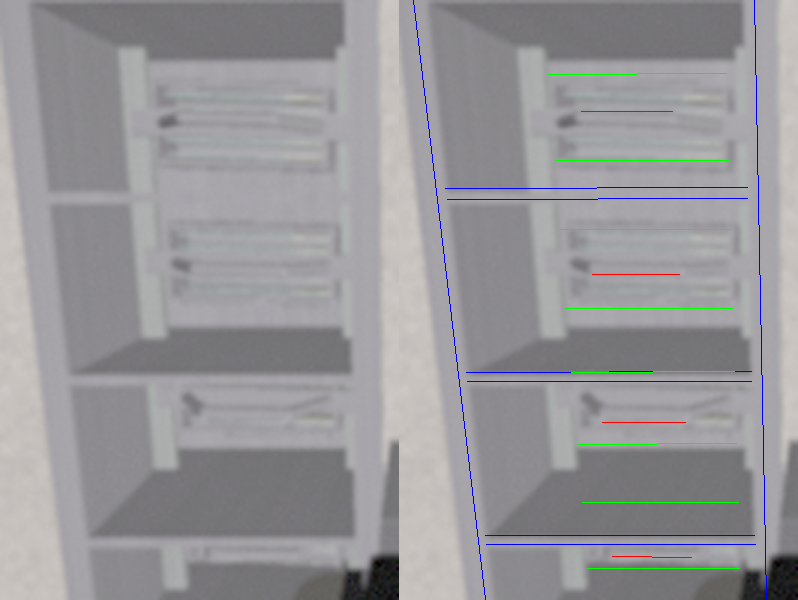

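Run:
```python
from h import *
np.set_printoptions(precision=4,suppress=True)
m=model('w2'); a=np.load('pics/w2.npy')
for n,q in dict(A=(235,122),B=(245,265),C=(253,408)).items():
    p=px2w(m,135+q[0]/3-.5+.17,55+q[1]/3-.5+.17,.084); d=p[:2]-TK
    print(n,p,'tank frame',d@[np.cos(TH),np.sin(TH)],d@[-np.sin(TH),np.cos(TH)])
print(a[225:320,274].mean(1).astype(int))
p=np.array([.5598,.3207,.3292]); z=np.array([.9893,.1458,0])
for h,x in((.0424,-.008),(.0424,.008),(-.0176,-.008),(.0424,.0),(-.0996,.0)): print(h,x,w2px(m,p+z*x+[0,0,h]))
```

```text
A [0.4571 0.2242 0.084 ] tank frame -0.1004788976459328 0.003148913822396102
B [0.5179 0.2343 0.084 ] tank frame -0.03893752214553981 0.004239940465791692
C [0.5842 0.2442 0.084 ] tank frame 0.028188227626815485 0.004366933676131633
[ 60  64  66  71  71  70  71  70  70  70  71  71  72  66  50  25   8   3
   6   5   4   6   7   5   6   8   4   5   4   5   9   5   6  11   6   8
   4   4   4   3   7   5   4   8   4   6   6   5   6   5   7   6   5   4
   6   4   4   9   9   5   7   8   9  13  13  13   8  11  14  12  28  49
  62  68  74  83  93 101 105 107 107 107 100  74  45  76 120 134 135 134
 133 135 135 135 136]
0.0424 -0.008 [275.5522 280.9495]
0.0424 0.008 [275.4674 309.0453]
-0.0176 -0.008 [274.8862 235.4701]
0.0424 0.0 [275.5092 295.2373]
-0.0996 0.0 [274.4046 211.546 ]
```

Call:
send_rows(
  targets=[
    [[0,-0.02,-0.03,0,0,0,1],[0,-0.04,-0.065,0,0,0,1],[0,-0.06,-0.1,0,0,0,1],[0,-0.075,-0.125,0,0,0,1],[0,-0.0806,-0.1346,0,0,0,1],[0.02,-0.0806,-0.1346,0,0,0,1],[0.045,-0.0806,-0.1346,0,0,0,1],[0.07,-0.0806,-0.1346,0,0,0,1],[0.095,-0.0806,-0.1346,0,0,0,1],[0.12,-0.0806,-0.1346,0,0,0,1],[0.14,-0.0806,-0.1346,0,0,0,1],[0.152,-0.0806,-0.1346,0,0,0,1],[0.1586,-0.0806,-0.1346,0,0,0,1],[0.1586,-0.0806,-0.1346,0,0,0,1],[0.1586,-0.0806,-0.1286,0,0,0,1],[0.1586,-0.0806,-0.1226,0,0,0,1],[0.1586,-0.0806,-0.1176,0,0,0,1],[0.1586,-0.0806,-0.1136,0,0,0,1],[0.1586,-0.0806,-0.1136,0,0,0,1]],
  ],
)

```text
clock: 5.62
ee_pos: [0.461, 0.2244, 0.1716]
ee_rot: [0.706, -0.051, 0.705, 0.052]
wrist_force: [-0.6, -0.1, -1.5]
opening: 0.237
```

Run:
```python
from h import *
np.set_printoptions(precision=4,suppress=True)
s,p,Rm=st(); print(s['clock'],p,s['wrist_force'],s['ft_torque'])
m=snap('wrist','w3'); a=np.load('pics/w3.npy'); cv2.imwrite('pics/w3.png',cv2.resize(np.clip(255*(a[90:290,170:390]/255.)**.6*1.1,0,255).astype('uint8'),None,fx=3,fy=3,interpolation=cv2.INTER_CUBIC))
```

```text
5.6167 [0.461  0.2244 0.1716] [-0.5546 -0.1198 -1.4787] [ 0.0757  0.1061 -0.0252]
```

View pics/w3.png

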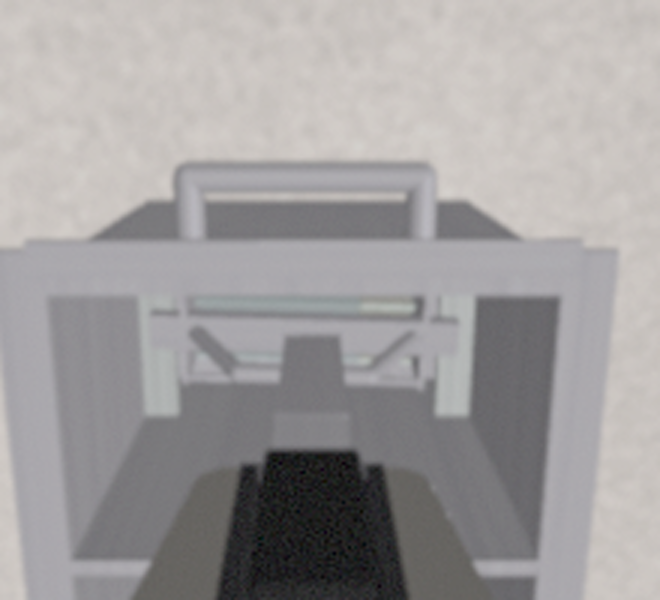

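Call:
send_rows(
  targets=[
    [[-0.003,0,0,0,0,0,1],[-0.006,0,0,0,0,0,1],[-0.009,0,0,0,0,0,1],[-0.012,0,0,0,0,0,1],[-0.015,0,0,0,0,0,1],[-0.018,0,0,0,0,0,1],[-0.022,0,0,0,0,0,1],[-0.026,0,0,0,0,0,1],[-0.026,0,0,0,0,0,1],[-0.026,0,0,0,0,0,1]],
  ],
)

```text
clock: 6.5
ee_pos: [0.4597, 0.2242, 0.1973]
ee_rot: [0.705, -0.052, 0.705, 0.052]
wrist_force: [0.2, 0.1, -2.7]
opening: 0.236
```

Run:
```python
from h import *
np.set_printoptions(precision=4,suppress=True)
s,p,Rm=st(); print(s['clock'],p,s['wrist_force'],s['ft_torque'])
m=snap('wrist','w4'); a=np.load('pics/w4.npy'); cv2.imwrite('pics/w4.png',cv2.resize(np.clip(255*(a[90:290,170:390]/255.)**.6*1.1,0,255).astype('uint8'),None,fx=3,fy=3,interpolation=cv2.INTER_CUBIC))
```

```text
6.5 [0.4597 0.2242 0.1973] [ 0.191   0.1316 -2.6548] [0.0287 0.0346 0.0037]
```

Call:
send_rows(
  targets=[
    [[-0.004,0,0,0,0,0,1],[-0.012,0,0,0,0,0,1],[-0.022,0,0,0,0,0,1],[-0.034,0,0,0,0,0,1],[-0.046,0,0,0,0,0,1],[-0.058,0,0,0,0,0,1],[-0.07,0,0,0,0,0,1],[-0.082,0,0,0,0,0,1],[-0.094,0,0,0,0,0,1],[-0.106,0,0,0,0,0,1],[-0.118,0,0,0,0,0,1],[-0.13,0,0,0,0,0,1],[-0.142,0,0,0,0,0,1],[-0.15,0,0,0,0,0,1],[-0.154,0,0,0,0,0,1],[-0.154,0,0,0,0,0,1],[-0.154,0,0,0,0,0,1]],
  ],
)

```text
clock: 7.97
ee_pos: [0.4595, 0.2241, 0.3509]
ee_rot: [0.705, -0.052, 0.705, 0.052]
wrist_force: [0.1, 0.1, -3.7]
opening: 0.238
```

Run:
```python
from h import *
np.set_printoptions(precision=4,suppress=True)
s,p,Rm=st(); print(s['clock'],p,s['wrist_force'],s['ft_torque'])
m=snap('wrist','w5'); a=np.load('pics/w5.npy'); cv2.imwrite('pics/w5.png',cv2.resize(np.clip(255*(a[90:290,170:390]/255.)**.6*1.1,0,255).astype('uint8'),None,fx=3,fy=3,interpolation=cv2.INTER_CUBIC))
```

```text
7.9667 [0.4595 0.2241 0.3509] [ 0.1406  0.1017 -3.7338] [ 0.0571 -0.0058 -0.0208]
```

View pics/w5.png

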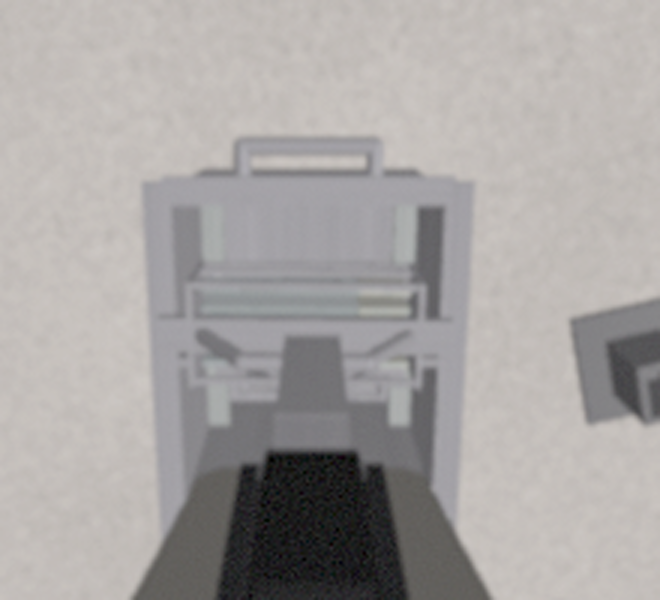

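Call:
send_rows(
  targets=[
    [[0,-0.004,0.001,0.003,0,0,1],[0,-0.013,0.003,0.008,0,0,1],[0,-0.026,0.005,0.017,0,0,1],[0,-0.044,0.009,0.028,0,0,1],[0,-0.066,0.013,0.041,0,0,1],[0,-0.092,0.018,0.058,0,0,1],[0,-0.12,0.024,0.076,0,0,1],[0,-0.151,0.03,0.095,0,0,1],[0,-0.183,0.037,0.116,0,0,1],[0,-0.218,0.044,0.138,0,0,1],[0,-0.253,0.051,0.16,0,0,1],[0,-0.286,0.057,0.181,0,0,1],[0,-0.317,0.064,0.2,0,0,1],[0,-0.345,0.069,0.218,0,0,1],[0,-0.371,0.075,0.235,0,0,1],[0,-0.393,0.079,0.248,0,0,1],[0,-0.41,0.082,0.259,0,0,1],[0,-0.4235,0.085,0.268,0,0,1],[0,-0.432,0.087,0.273,0,0,1],[0,-0.4366,0.0877,0.276,0,0,1]],
  ],
)

```text
clock: 9.68
ee_pos: [0.61, -0.1961, 0.3507]
ee_rot: [0.705, 0.046, 0.706, -0.046]
wrist_force: [0.2, -0.5, -2.3]
opening: 0.239
```

Call:
send_rows(
  targets=[
    [[0,0,0,0,0,0,1],[0,0,0,0,0,0,1],[0,0,0,0,0,0,1],[0,0,0,0,0,0,1],[0,0,0,0,0,0,1],[0,0,0,0,0,0,1]],
  ],
)

```text
clock: 10.18
ee_pos: [0.61, -0.1944, 0.3512]
ee_rot: [0.706, 0.046, 0.706, -0.045]
wrist_force: [0.6, -0.4, -3.9]
opening: 0.234
```

Run:
```python
from h import *
np.set_printoptions(precision=4,suppress=True)
s,p,Rm=st(); print(s['clock'],p,s['wrist_force'],s['ft_torque'],Rm[:,2])
m=snap('wrist','w6'); a=np.load('pics/w6.npy'); cv2.imwrite('pics/w6.png',np.clip(255*(a/255.)**.6*1.1,0,255).astype('uint8'))
```

```text
10.1833 [ 0.61   -0.1944  0.3512] [ 0.5927 -0.3955 -3.8699] [ 0.0605 -0.0001  0.0068] [ 0.9917 -0.1286  0.0003]
```

View pics/w6.png

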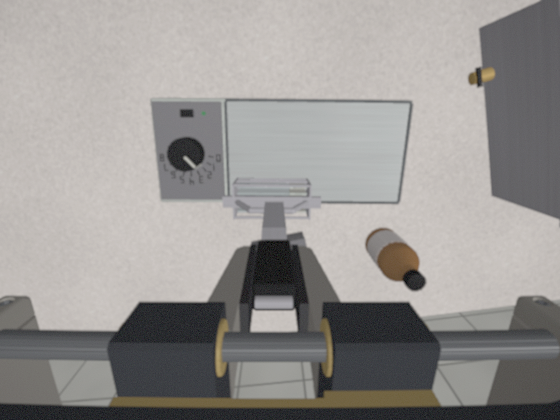

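Call:
send_rows(
  targets=[
    [[0.004,0,0,0,0,0,1],[0.012,0,0,0,0,0,1],[0.024,0,0,0,0,0,1],[0.038,0,0,0,0,0,1],[0.052,0,0,0,0,0,1],[0.066,0,0,0,0,0,1],[0.08,0,0,0,0,0,1],[0.092,0,0,0,0,0,1],[0.102,0,0,0,0,0,1],[0.108,0,0,0,0,0,1],[0.111,0,0,0,0,0,1],[0.114,0,0,0,0,0,1],[0.116,0,0,0,0,0,1],[0.118,0,0,0,0,0,1],[0.12,0,0,0,0,0,1],[0.123,0,0,0,0,0,1],[0.127,0,0,0,0,0,1],[0.131,0,0,0,0,0,1],[0.134,0,0,0,0,0,1],[0.134,0,0,0,0,0,1]],
  ],
)

```text
clock: 11.9
ee_pos: [0.6096, -0.1949, 0.2162]
ee_rot: [0.705, 0.046, 0.706, -0.046]
wrist_force: [0.7, 0.7, -0.7]
opening: 0.236
```

Run:
```python
from h import *
np.set_printoptions(precision=4,suppress=True)
s,p,Rm=st(); print(s['clock'],p,s['wrist_force'],s['ft_torque'],Rm[:,2])
m=snap('wrist','w7'); a=np.load('pics/w7.npy'); cv2.imwrite('pics/w7.png',np.clip(255*(a/255.)**.6*1.1,0,255).astype('uint8'))
m=model('w6')
f=lambda P,z:[px2w(m,u,v,z) for u,v in P]
W=f([(227,101),(410,102),(402,203),(226,202)],.062);print(np.array(W),fitrect(W,.156,.276))
print(f([(186,153),(193,161)],.096))
```

```text
11.9 [ 0.6096 -0.1949  0.2162] [ 0.6872  0.7036 -0.6751] [ 0.0091  0.0192 -0.0273] [ 0.9916 -0.1295 -0.0011]
[[ 0.4914 -0.2482  0.062 ]
 [ 0.5265  0.0185  0.062 ]
 [ 0.6803  0.006   0.062 ]
 [ 0.6422 -0.2762  0.062 ]] (array([ 0.5851, -0.125 , -0.1325]), array([[-0.0019, -0.0033],
       [-0.0004,  0.0036],
       [ 0.0003, -0.0045],
       [ 0.002 ,  0.0041]]))
[array([ 0.5552, -0.3134,  0.096 ]), array([ 0.5677, -0.3058,  0.096 ])]
```

Call:
send_rows(
  targets=[
    [[0,0,-0.004,0,0,0,1],[0,0,-0.01,0,0,0,1],[0,0,-0.018,0,0,0,1],[0,0,-0.026,0,0,0,1],[0,0,-0.026,0,0,0,1],[-0.02,0,-0.026,0,0,0,1],[-0.05,0,-0.026,0,0,0,1],[-0.08,0,-0.026,0,0,0,1],[-0.11,0,-0.026,0,0,0,1],[-0.12,0,-0.026,0,0,0,1],[-0.12,0,-0.026,0,0,0,1]],
  ],
)

```text
clock: 12.87
ee_pos: [0.5854, -0.1923, 0.3402]
ee_rot: [0.708, 0.046, 0.703, -0.046]
wrist_force: [0.4, 0.6, -1.4]
opening: 0.241
```

```bash
cat >> h.py <<'E'
def bays(f,ref='top0'):
    m=model('top0'); A=np.load('pics/%s.npy'%ref).astype(np.float32).mean(2); B=np.load('pics/%s.npy'%f).astype(np.float32).mean(2)
    for x in(-.105,-.035,.035,.105):
        q=np.array([w2px(m,tk(x+sx*.030,sy*.045,.06)) for sx in(-1,1) for sy in(-1,1)]); u0,v0=q.min(0).astype(int); u1,v1=q.max(0).astype(int)
        a,b=A[v0:v1,u0:u1],B[v0:v1,u0:u1]; w=cv2.createHanningWindow(a.shape[::-1],cv2.CV_32F)
        print(x,'absdiff %.1f'%np.abs(a-b).mean(),'shift',cv2.phaseCorrelate(a,b,w))
E
python3 - <<'E'
from h import *
np.set_printoptions(precision=4,suppress=True)
s,p,Rm=st(); print(s['clock'],p,s['wrist_force'],Rm[:,2])
snap('top','top1'); bays('top1')
a=np.load('pics/top1.npy'); cv2.imwrite('pics/top1.png',cv2.resize(np.clip(255*(a[150:330,140:460]/255.)**.6*1.1,0,255).astype('uint8'),None,fx=2.5,fy=2.5,interpolation=cv2.INTER_CUBIC))
E
```

```text
12.8667 [ 0.5854 -0.1923  0.3402] [ 0.4389  0.5706 -1.4057] [ 0.9916 -0.1296  0.0062]
-0.105 absdiff 13.7 shift ((-0.19756116975700522, 0.22384444139377457), 0.7984239534536998)
-0.035 absdiff 10.0 shift ((-0.05034666945507382, 0.09661871216833795), 1.0400262037913004)
0.035 absdiff 9.6 shift ((-0.02999775398461324, 0.13703663021160217), 0.8241838153203328)
0.105 absdiff 9.1 shift ((-0.0216892704796372, 0.07618204863132405), 0.8410531783103943)
```

Call:
send_rows(
  targets=[
    [[0,0.012,-0.004,-0.01,0,0,1],[0,0.041,-0.014,-0.03,0,0,1],[0,0.077,-0.026,-0.055,0,0,1],[0,0.115,-0.039,-0.08,0,0,1],[0,0.153,-0.052,-0.105,0,0,1],[0,0.191,-0.065,-0.13,0,0,1],[0,0.229,-0.078,-0.155,0,0,1],[0,0.267,-0.091,-0.18,0,0,1],[0,0.305,-0.104,-0.21,0,0,1],[0,0.34,-0.116,-0.235,0,0,1],[0,0.37,-0.126,-0.255,0,0,1],[0,0.393,-0.134,-0.27,0,0,1],[0,0.4067,-0.1383,-0.276,0,0,1],[0,0.4067,-0.1383,-0.276,0,0,1],[0,0.4067,-0.1383,-0.276,0,0,1],[0,0.4067,-0.1383,-0.276,0,0,1]],
  ],
)

```text
clock: 14.25
ee_pos: [0.5, 0.2275, 0.3363]
ee_rot: [0.705, -0.051, 0.706, 0.05]
wrist_force: [-1.1, -0.8, -0.7]
opening: 0.237
```

Run:
```python
from h import *
np.set_printoptions(precision=4,suppress=True)
s,p,Rm=st(); print(s['clock'],p,s['wrist_force'],Rm[:,2],Rm[:,1])
d=np.array(tk(-.0579,.002,.1706))-p; print('tool shift',Rm.T@d)
```

```text
14.25 [0.5    0.2275 0.3363] [-1.1273 -0.8391 -0.736 ] [ 0.9897  0.1431 -0.001 ] [-0.1431  0.9897 -0.0015]
tool shift [ 0.1657  0.0021 -0.0001]
```

Go down, forward, and up to hook.

Call:
send_rows(
  targets=[
    [[0.02,0.002,0,0,0,0,1],[0.05,0.002,0,0,0,0,1],[0.08,0.002,0,0,0,0,1],[0.11,0.002,0,0,0,0,1],[0.135,0.002,0,0,0,0,1],[0.153,0.002,0,0,0,0,1],[0.162,0.002,0,0,0,0,1],[0.1657,0.002,0,0,0,0,1],[0.1657,0.002,0,0,0,0,1],[0.1657,0.002,0.006,0,0,0,1],[0.1657,0.002,0.012,0,0,0,1],[0.1657,0.002,0.017,0,0,0,1],[0.1657,0.002,0.021,0,0,0,1],[0.1657,0.002,0.021,0,0,0,1],[0.161,0.002,0.021,0,0,0,1],[0.156,0.002,0.021,0,0,0,1],[0.152,0.002,0.021,0,0,0,1],[0.148,0.002,0.021,0,0,0,1],[0.144,0.002,0.021,0,0,0,1],[0.14,0.002,0.021,0,0,0,1]],
  ],
)

```text
clock: 15.92
ee_pos: [0.52, 0.2345, 0.1974]
ee_rot: [0.705, -0.052, 0.705, 0.052]
wrist_force: [-0.6, 0.1, -2.7]
opening: 0.243
```

Call:
send_rows(
  targets=[
    [[0,0,0,0,0,0,1],[-0.004,0,0,0,0,0,1],[-0.012,0,0,0,0,0,1],[-0.022,0,0,0,0,0,1],[-0.034,0,0,0,0,0,1],[-0.046,0,0,0,0,0,1],[-0.058,0,0,0,0,0,1],[-0.07,0,0,0,0,0,1],[-0.082,0,0,0,0,0,1],[-0.094,0,0,0,0,0,1],[-0.106,0,0,0,0,0,1],[-0.118,0,0,0,0,0,1],[-0.13,0,0,0,0,0,1],[-0.142,0,0,0,0,0,1],[-0.15,0,0,0,0,0,1],[-0.154,0,0,0,0,0,1],[-0.154,0,0,0,0,0,1],[-0.154,0,0,0,0,0,1]],
  ],
)

```text
clock: 17.42
ee_pos: [0.52, 0.2345, 0.3507]
ee_rot: [0.705, -0.052, 0.705, 0.052]
wrist_force: [0.6, -0.1, -2.9]
opening: 0.239
```

Run:
```python
from h import *
np.set_printoptions(precision=4,suppress=True)
s,p,Rm=st(); print(s['clock'],p,s['wrist_force'],s['ft_torque'],Rm[:,2])
m=snap('wrist','w8'); a=np.load('pics/w8.npy')
cv2.imwrite('pics/w8.png',cv2.resize(np.clip(255*(a[90:290,170:390]/255.)**.6*1.1,0,255).astype('uint8'),None,fx=2,fy=2,interpolation=cv2.INTER_CUBIC))
r=np.load('pics/w5.npy')
A,B=[x[185:220,220:330].mean(2).astype(np.float32) for x in(r,a)]
print('similarity to hung rack A',np.corrcoef(A.ravel(),B.ravel())[0,1],cv2.phaseCorrelate(A,B))
d=np.array([.6269,-.0641,p[2]])-p; print('to S1',Rm.T@d)
```

```text
17.4167 [0.52   0.2345 0.3507] [ 0.6111 -0.0518 -2.9025] [ 0.0248 -0.0302 -0.0244] [ 0.9893  0.1457 -0.0004]
similarity to hung rack A 0.8717663896638207 ((-0.2196039987653009, 0.40394184534426003), 0.6705927089408592)
to S1 [ 0.     -0.311   0.0622]
```

Call:
send_rows(
  targets=[
    [[0,-0.003,0.001,0.003,0,0,1],[0,-0.009,0.002,0.008,0,0,1],[0,-0.019,0.004,0.017,0,0,1],[0,-0.031,0.006,0.028,0,0,1],[0,-0.047,0.009,0.041,0,0,1],[0,-0.065,0.013,0.058,0,0,1],[0,-0.086,0.017,0.076,0,0,1],[0,-0.107,0.021,0.095,0,0,1],[0,-0.131,0.026,0.116,0,0,1],[0,-0.156,0.031,0.138,0,0,1],[0,-0.18,0.036,0.16,0,0,1],[0,-0.204,0.041,0.181,0,0,1],[0,-0.225,0.045,0.2,0,0,1],[0,-0.246,0.049,0.218,0,0,1],[0,-0.264,0.053,0.235,0,0,1],[0,-0.28,0.056,0.248,0,0,1],[0,-0.292,0.058,0.259,0,0,1],[0,-0.302,0.06,0.268,0,0,1],[0,-0.308,0.0615,0.273,0,0,1],[0,-0.311,0.0622,0.276,0,0,1]],
  ],
)

```text
clock: 19.13
ee_pos: [0.6273, -0.0647, 0.3509]
ee_rot: [0.706, 0.046, 0.706, -0.046]
wrist_force: [0.2, 1.3, -3.0]
opening: 0.238
```

Call:
send_rows(
  targets=[
    [[0,0,0,0,0,0,1],[0,0,0,0,0,0,1],[0,0,0,0,0,0,1],[0,0,0,0,0,0,1],[0,0,0,0,0,0,1],[0,0,0,0,0,0,1]],
  ],
)

```text
clock: 19.63
ee_pos: [0.627, -0.0636, 0.3511]
ee_rot: [0.706, 0.046, 0.706, -0.046]
wrist_force: [0.3, -0.0, -3.6]
opening: 0.237
```

Run:
```python
from h import *
np.set_printoptions(precision=4,suppress=True)
s,p,Rm=st(); print(s['clock'],p,s['wrist_force'],Rm[:,2])
m=snap('wrist','w9'); a=np.load('pics/w9.npy'); cv2.imwrite('pics/w9.png',np.clip(255*(a/255.)**.6*1.1,0,255).astype('uint8'))
```

```text
19.6333 [ 0.627  -0.0636  0.3511] [ 0.2804 -0.0427 -3.58  ] [ 0.9917 -0.1288  0.0002]
```

View pics/w9.png

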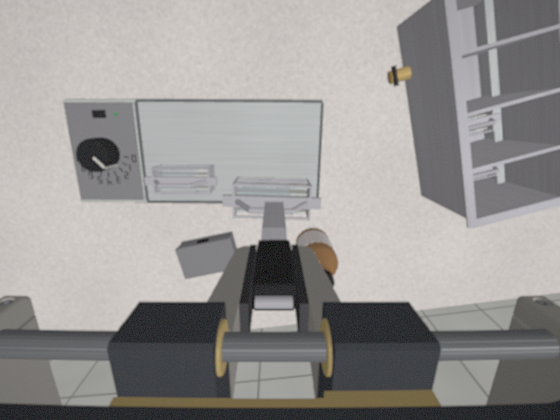

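Call:
send_rows(
  targets=[
    [[0.004,0,0,0,0,0,1],[0.012,0,0,0,0,0,1],[0.024,0,0,0,0,0,1],[0.038,0,0,0,0,0,1],[0.052,0,0,0,0,0,1],[0.066,0,0,0,0,0,1],[0.08,0,0,0,0,0,1],[0.092,0,0,0,0,0,1],[0.102,0,0,0,0,0,1],[0.108,0,0,0,0,0,1],[0.111,0,0,0,0,0,1],[0.114,0,0,0,0,0,1],[0.116,0,0,0,0,0,1],[0.118,0,0,0,0,0,1],[0.12,0,0,0,0,0,1],[0.123,0,0,0,0,0,1],[0.127,0,0,0,0,0,1],[0.131,0,0,0,0,0,1],[0.134,0,0,0,0,0,1],[0.134,0,0,0,0,0,1]],
  ],
)

```text
clock: 21.35
ee_pos: [0.6266, -0.064, 0.2161]
ee_rot: [0.705, 0.046, 0.706, -0.046]
wrist_force: [-0.4, 0.2, -1.4]
opening: 0.238
```

Call:
send_rows(
  targets=[
    [[0,0,-0.004,0,0,0,1],[0,0,-0.01,0,0,0,1],[0,0,-0.018,0,0,0,1],[0,0,-0.026,0,0,0,1],[0,0,-0.026,0,0,0,1],[-0.02,0,-0.026,0,0,0,1],[-0.05,0,-0.026,0,0,0,1],[-0.08,0,-0.026,0,0,0,1],[-0.11,0,-0.026,0,0,0,1],[-0.12,0,-0.026,0,0,0,1],[-0.12,0,-0.026,0,0,0,1]],
  ],
)

```text
clock: 22.27
ee_pos: [0.6026, -0.0609, 0.3402]
ee_rot: [0.708, 0.046, 0.703, -0.046]
wrist_force: [1.3, -0.4, -0.6]
opening: 0.238
```

Run:
```python
from h import *
np.set_printoptions(precision=4,suppress=True)
s,p,Rm=st(); print(s['clock'],p,s['wrist_force'],Rm[:,2])
snap('top','top2'); bays('top2'); bays('top2','top1')
a=np.load('pics/top2.npy'); cv2.imwrite('pics/top2.png',cv2.resize(np.clip(255*(a[150:330,140:460]/255.)**.6*1.1,0,255).astype('uint8'),None,fx=2.5,fy=2.5,interpolation=cv2.INTER_CUBIC))
d=np.array([*tk(.0282-.019,.002,0)[:2],p[2]])-p; print('to C approach',Rm.T@d)
```

```text
22.2667 [ 0.6026 -0.0609  0.3402] [ 1.3037 -0.4117 -0.6029] [ 0.9916 -0.1294  0.0062]
-0.105 absdiff 19.0 shift ((-0.0007805314356694737, -0.09877209074153193), 0.7961047450701396)
-0.035 absdiff 19.9 shift ((0.015355200534877156, -0.14433562664210875), 0.6263905334472656)
0.035 absdiff 14.4 shift ((-0.08696347176450558, -0.13653052352450246), 0.9007446388403575)
0.105 absdiff 13.6 shift ((0.23277191723978063, 0.03684781196957232), 0.8364601929982504)
-0.105 absdiff 5.3 shift ((-0.06245777250118323, 0.04411371197416791), 1.096301217476527)
-0.035 absdiff 10.0 shift ((-0.14601911955440272, 0.015768120790056628), 0.6640375292301178)
0.035 absdiff 4.8 shift ((0.12611199088873803, -0.03381820337608232), 0.872255684932073)
0.105 absdiff 4.5 shift ((0.033480280482674374, -0.15205783458845445), 0.8409067251284917)
to C approach [-0.0002  0.2928 -0.0753]
```

Call:
send_rows(
  targets=[
    [[0,0.012,-0.002,-0.01,0,0,1],[0,0.041,-0.005,-0.03,0,0,1],[0,0.077,-0.009,-0.055,0,0,1],[0,0.115,-0.014,-0.08,0,0,1],[0,0.153,-0.019,-0.105,0,0,1],[0,0.191,-0.023,-0.13,0,0,1],[0,0.229,-0.028,-0.155,0,0,1],[0,0.267,-0.033,-0.18,0,0,1],[0,0.305,-0.037,-0.21,0,0,1],[0,0.34,-0.041,-0.235,0,0,1],[0,0.37,-0.045,-0.255,0,0,1],[0,0.387,-0.047,-0.276,0,0,1],[0,0.387,-0.047,-0.276,0,0,1],[0,0.387,-0.047,-0.276,0,0,1],[0,0.387,-0.047,-0.276,0,0,1]],
  ],
)

```text
clock: 23.57
ee_pos: [0.605, 0.3271, 0.336]
ee_rot: [0.705, -0.052, 0.706, 0.05]
wrist_force: [0.3, -0.6, -1.3]
opening: 0.24
```

Run:
```python
from h import *
np.set_printoptions(precision=4,suppress=True)
s,p,Rm=st(); print(s['clock'],p,s['wrist_force'],Rm[:,2])
m=snap('wrist','w10'); a=np.load('pics/w10.npy')
q=np.array([w2px(m,tk(x,y,.15)) for x in(-.06,.15) for y in(-.07,.07)]); print(q)
u0,v0=q.min(0).astype(int)-5;u1,v1=q.max(0).astype(int)+5; print(u0,v0,u1,v1)
k=min(800/(u1-u0)/2,600/(v1-v0)); k=3
def c(a):return cv2.resize(np.clip(255*(a[v0:v1,u0:u1]/255.)**.6*1.1,0,255).astype('uint8'),None,fx=k,fy=k,interpolation=cv2.INTER_CUBIC)
A=c(a);B=A.copy()
def L(p,q,col):
    f=lambda p:tuple(int(v) for v in (w2px(m,p)-[u0,v0]+.5)*k)
    cv2.line(B,f(p),f(q),col,1)
for x in(-.035,.028,.105):
    L(tk(x,-.018,.084),tk(x,.022,.084),(0,0,255))
    for sx in(-1,1): L(tk(x+sx*.019,-.0395,.054),tk(x+sx*.019,.0435,.054),(0,255,0))
cv2.imwrite('pics/w10.png',np.hstack([A,B])[:600,:800])
```

```text
23.5667 [0.605  0.3271 0.336 ] [ 0.2891 -0.5633 -1.2651] [ 0.9896  0.1435 -0.0014]
[[138.3927  86.913 ]
 [262.5495  85.8892]
 [159.3735 256.9792]
 [264.6254 256.9915]]
133 80 269 261
```

View pics/w10.png

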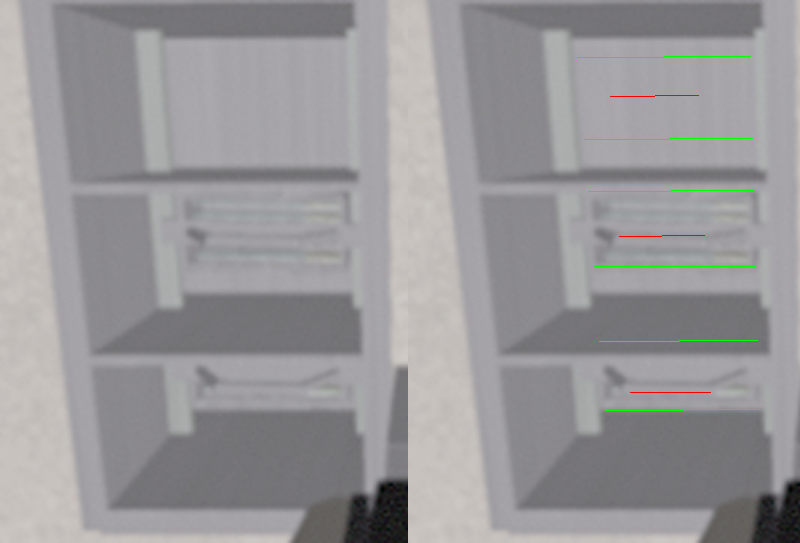

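Call:
send_rows(
  targets=[
    [[0,-0.015,-0.01,0,0,0,1],[0,-0.04,-0.025,0,0,0,1],[0,-0.07,-0.043,0,0,0,1],[0,-0.083,-0.051,0,0,0,1],[0,-0.083,-0.051,0,0,0,1],[0.02,-0.083,-0.051,0,0,0,1],[0.05,-0.083,-0.051,0,0,0,1],[0.08,-0.083,-0.051,0,0,0,1],[0.11,-0.083,-0.051,0,0,0,1],[0.135,-0.083,-0.051,0,0,0,1],[0.153,-0.083,-0.051,0,0,0,1],[0.162,-0.083,-0.051,0,0,0,1],[0.166,-0.083,-0.051,0,0,0,1],[0.166,-0.083,-0.051,0,0,0,1],[0.166,-0.083,-0.045,0,0,0,1],[0.166,-0.083,-0.039,0,0,0,1],[0.166,-0.083,-0.034,0,0,0,1],[0.166,-0.083,-0.03,0,0,0,1],[0.166,-0.083,-0.03,0,0,0,1]],
  ],
)

```text
clock: 25.2
ee_pos: [0.5878, 0.2428, 0.1712]
ee_rot: [0.705, -0.052, 0.705, 0.052]
wrist_force: [-0.5, 0.0, -0.4]
opening: 0.238
```

Run:
```python
from h import *
np.set_printoptions(precision=4,suppress=True)
s,p,Rm=st(); print(s['clock'],p,s['wrist_force'],Rm[:,2], tk(.0302,.002,.1706))
```

```text
25.2 [0.5878 0.2428 0.1712] [-0.5391  0.0044 -0.3877] [0.9894 0.1454 0.0001] [np.float64(0.5865813489518369), np.float64(0.2422018586511776), 0.1706]
```

Call:
send_rows(
  targets=[
    [[-0.004,0,0,0,0,0,1],[-0.008,0,0,0,0,0,1],[-0.012,0,0,0,0,0,1],[-0.016,0,0,0,0,0,1],[-0.02,0,0,0,0,0,1],[-0.026,0,0,0,0,0,1],[-0.034,0,0,0,0,0,1],[-0.046,0,0,0,0,0,1],[-0.058,0,0,0,0,0,1],[-0.072,0,0,0,0,0,1],[-0.086,0,0,0,0,0,1],[-0.1,0,0,0,0,0,1],[-0.114,0,0,0,0,0,1],[-0.128,0,0,0,0,0,1],[-0.142,0,0,0,0,0,1],[-0.156,0,0,0,0,0,1],[-0.168,0,0,0,0,0,1],[-0.176,0,0,0,0,0,1],[-0.18,0,0,0,0,0,1],[-0.18,0,0,0,0,0,1]],
  ],
)

```text
clock: 26.87
ee_pos: [0.5875, 0.2427, 0.3522]
ee_rot: [0.706, -0.051, 0.705, 0.052]
wrist_force: [-0.4, -0.2, -3.0]
opening: 0.237
```

Run:
```python
from h import *
np.set_printoptions(precision=4,suppress=True)
s,p,Rm=st(); print(s['clock'],p,s['wrist_force'],s['ft_torque'],Rm[:,2])
m=snap('wrist','w11'); a=np.load('pics/w11.npy')
cv2.imwrite('pics/w11.png',cv2.resize(np.clip(255*(a[90:290,170:390]/255.)**.6*1.1,0,255).astype('uint8'),None,fx=2,fy=2,interpolation=cv2.INTER_CUBIC))
r=np.load('pics/w5.npy')
A,B=[x[185:220,220:330].mean(2).astype(np.float32) for x in(r,a)]
print('similarity',np.corrcoef(A.ravel(),B.ravel())[0,1],cv2.phaseCorrelate(A,B))
for n,t in(('S3',[.5515,-.0543]),('S4',[.5345,-.1853])):
  d=np.array([*t,p[2]])-p; print(n,Rm.T@d)
```

```text
26.8667 [0.5875 0.2427 0.3522] [-0.4452 -0.2373 -3.0217] [ 0.0452  0.0001 -0.0364] [0.9894 0.1455 0.0016]
similarity 0.7999283924239047 ((0.6226117287992068, 0.523631057254633), 0.628166421033718)
S3 [-0.0003 -0.2886 -0.0788]
S4 [-0.0004 -0.4158 -0.1147]
```

Call:
send_rows(
  targets=[
    [[0,-0.004,-0.001,0.003,0,0,1],[0,-0.012,-0.003,0.008,0,0,1],[0,-0.025,-0.007,0.017,0,0,1],[0,-0.042,-0.011,0.028,0,0,1],[0,-0.062,-0.017,0.041,0,0,1],[0,-0.087,-0.024,0.058,0,0,1],[0,-0.114,-0.032,0.076,0,0,1],[0,-0.143,-0.04,0.095,0,0,1],[0,-0.175,-0.048,0.116,0,0,1],[0,-0.208,-0.057,0.138,0,0,1],[0,-0.241,-0.067,0.16,0,0,1],[0,-0.272,-0.075,0.181,0,0,1],[0,-0.301,-0.083,0.2,0,0,1],[0,-0.328,-0.091,0.218,0,0,1],[0,-0.353,-0.097,0.235,0,0,1],[0,-0.374,-0.103,0.248,0,0,1],[0,-0.391,-0.108,0.259,0,0,1],[0,-0.403,-0.111,0.268,0,0,1],[0,-0.412,-0.1135,0.273,0,0,1],[0,-0.4158,-0.1147,0.276,0,0,1]],
  ],
)

```text
clock: 28.58
ee_pos: [0.5337, -0.187, 0.351]
ee_rot: [0.706, 0.047, 0.706, -0.047]
wrist_force: [-0.2, -0.0, -2.4]
opening: 0.237
```

Call:
send_rows(
  targets=[
    [[0,0,0,0,0,0,1],[0,0,0,0,0,0,1],[0,0,0,0,0,0,1],[0,0,0,0,0,0,1],[0,0,0,0,0,0,1],[0,0,0,0,0,0,1]],
  ],
)

```text
clock: 29.08
ee_pos: [0.5344, -0.1848, 0.351]
ee_rot: [0.706, 0.046, 0.706, -0.045]
wrist_force: [-0.1, 0.2, -2.5]
opening: 0.237
```

Run:
```python
from h import *
np.set_printoptions(precision=4,suppress=True)
s,p,Rm=st(); print(s['clock'],p,s['wrist_force'],Rm[:,2])
m=snap('wrist','w12'); a=np.load('pics/w12.npy'); cv2.imwrite('pics/w12.png',np.clip(255*(a/255.)**.6*1.1,0,255).astype('uint8'))
```

```text
29.0833 [ 0.5344 -0.1848  0.351 ] [-0.1282  0.1674 -2.5353] [ 0.9917 -0.1285  0.    ]
```

View pics/w12.png

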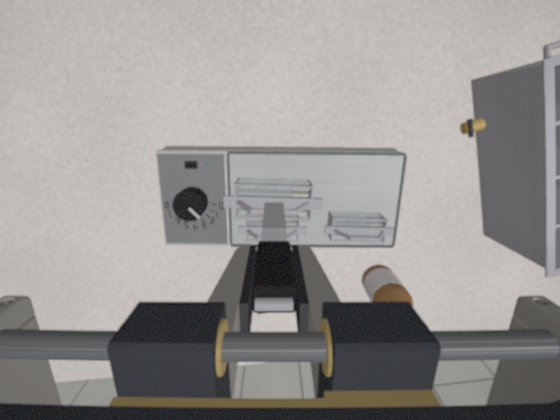

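Call:
send_rows(
  targets=[
    [[0.004,0,0,0,0,0,1],[0.012,0,0,0,0,0,1],[0.024,0,0,0,0,0,1],[0.038,0,0,0,0,0,1],[0.052,0,0,0,0,0,1],[0.066,0,0,0,0,0,1],[0.08,0,0,0,0,0,1],[0.092,0,0,0,0,0,1],[0.102,0,0,0,0,0,1],[0.108,0,0,0,0,0,1],[0.111,0,0,0,0,0,1],[0.114,0,0,0,0,0,1],[0.116,0,0,0,0,0,1],[0.118,0,0,0,0,0,1],[0.12,0,0,0,0,0,1],[0.123,0,0,0,0,0,1],[0.127,0,0,0,0,0,1],[0.131,0,0,0,0,0,1],[0.134,0,0,0,0,0,1],[0.134,0,0,0,0,0,1]],
  ],
)

```text
clock: 30.8
ee_pos: [0.5339, -0.1853, 0.2162]
ee_rot: [0.705, 0.046, 0.706, -0.046]
wrist_force: [-0.4, 0.1, -1.9]
opening: 0.235
```

Call:
send_rows(
  targets=[
    [[0,0,-0.004,0,0,0,1],[0,0,-0.01,0,0,0,1],[0,0,-0.018,0,0,0,1],[0,0,-0.026,0,0,0,1],[0,0,-0.026,0,0,0,1],[-0.02,0,-0.026,0,0,0,1],[-0.05,0,-0.026,0,0,0,1],[-0.08,0,-0.026,0,0,0,1],[-0.11,0,-0.026,0,0,0,1],[-0.12,0,-0.026,0,0,0,1],[-0.12,0,-0.026,0,0,0,1],[-0.12,0,-0.026,0,0,0,1]],
  ],
)

```text
clock: 31.8
ee_pos: [0.5081, -0.1819, 0.3364]
ee_rot: [0.706, 0.046, 0.706, -0.046]
wrist_force: [-1.1, -1.3, -1.9]
opening: 0.243
```

Run:
```python
from h import *
np.set_printoptions(precision=4,suppress=True)
s,p,Rm=st(); print(s['clock'],p,s['wrist_force'],Rm[:,2])
# view spot beside bay D where w10 was taken
d=np.array([*tk(.06,.085,0)[:2],p[2]])-p; print('to w10 spot',Rm.T@d)
```

```text
31.8 [ 0.5081 -0.1819  0.3364] [-1.0603 -1.2776 -1.8863] [ 0.9916 -0.1293 -0.    ]
to w10 spot [0.0002 0.5186 0.0289]
```

Call:
send_rows(
  targets=[
    [[0,0.012,0.001,-0.01,0,0,1],[0,0.041,0.002,-0.03,0,0,1],[0,0.08,0.004,-0.05,0,0,1],[0,0.12,0.006,-0.07,0,0,1],[0,0.16,0.009,-0.09,0,0,1],[0,0.2,0.011,-0.11,0,0,1],[0,0.24,0.013,-0.13,0,0,1],[0,0.28,0.015,-0.15,0,0,1],[0,0.32,0.018,-0.17,0,0,1],[0,0.36,0.02,-0.19,0,0,1],[0,0.4,0.022,-0.21,0,0,1],[0,0.44,0.024,-0.23,0,0,1],[0,0.475,0.026,-0.25,0,0,1],[0,0.503,0.028,-0.265,0,0,1],[0,0.5186,0.029,-0.276,0,0,1],[0,0.5186,0.029,-0.276,0,0,1],[0,0.5186,0.029,-0.276,0,0,1],[0,0.5186,0.029,-0.276,0,0,1]],
  ],
)

```text
clock: 33.3
ee_pos: [0.6039, 0.3271, 0.3355]
ee_rot: [0.704, -0.052, 0.706, 0.05]
wrist_force: [-0.3, 0.3, -1.3]
opening: 0.234
```

Run:
```python
from h import *
np.set_printoptions(precision=4,suppress=True)
s,p,Rm=st(); print(s['clock'],p,s['wrist_force'],Rm[:,2])
m=snap('wrist','w13'); a=np.load('pics/w13.npy').mean(2).astype(np.float32); r=np.load('pics/w10.npy').mean(2).astype(np.float32)
# template: rack D in w10 : crop px x 185..345,y 365..412 of 3x picture with origin (133,80)
t=r[201:218,196:252]; S=a[194:232,184:268]; c=cv2.matchTemplate(S,t,cv2.TM_CCOEFF_NORMED); print(cv2.minMaxLoc(c),'expect (12,7)')
print(w2px(m,tk(.105,0,.15))-w2px(model('w10'),tk(.105,0,.15)))
d=np.array(tk(.1005-.019,.002,.1706))-p; print(Rm.T@d)
```

```text
33.3 [0.6039 0.3271 0.3355] [-0.3246  0.2971 -1.255 ] [ 0.9895  0.1445 -0.0024]
(-0.36650463938713074, 0.9778718948364258, (5, 1), (12, 8)) expect (12,7)
[-0.252   0.9679]
[ 0.165  -0.0811  0.0223]
```

Call:
send_rows(
  targets=[
    [[0,-0.015,0.005,0,0,0,1],[0,-0.04,0.01,0,0,0,1],[0,-0.07,0.018,0,0,0,1],[0,-0.082,0.022,0,0,0,1],[0,-0.082,0.022,0,0,0,1],[0.02,-0.082,0.022,0,0,0,1],[0.05,-0.082,0.022,0,0,0,1],[0.08,-0.082,0.022,0,0,0,1],[0.11,-0.082,0.022,0,0,0,1],[0.135,-0.082,0.022,0,0,0,1],[0.153,-0.082,0.022,0,0,0,1],[0.162,-0.082,0.022,0,0,0,1],[0.165,-0.082,0.022,0,0,0,1],[0.165,-0.082,0.022,0,0,0,1],[0.165,-0.082,0.028,0,0,0,1],[0.165,-0.082,0.034,0,0,0,1],[0.165,-0.082,0.039,0,0,0,1],[0.165,-0.082,0.043,0,0,0,1],[0.165,-0.082,0.043,0,0,0,1]],
  ],
)

```text
clock: 34.93
ee_pos: [0.6599, 0.2536, 0.1724]
ee_rot: [0.706, -0.051, 0.705, 0.052]
wrist_force: [-0.8, 0.1, -0.7]
opening: 0.24
```

Run:
```python
from h import *
np.set_printoptions(precision=4,suppress=True)
s,p,Rm=st(); print(s['clock'],p,s['wrist_force'],Rm[:,2], tk(.1025,.002,.1706))
```

```text
34.9333 [0.6599 0.2536 0.1724] [-0.7624  0.1083 -0.6595] [0.9894 0.1452 0.001 ] [np.float64(0.6581015892724976), np.float64(0.2527917228842511), 0.1706]
```

Call:
send_rows(
  targets=[
    [[-0.004,0,0,0,0,0,1],[-0.008,0,0,0,0,0,1],[-0.012,0,0,0,0,0,1],[-0.016,0,0,0,0,0,1],[-0.02,0,0,0,0,0,1],[-0.026,0,0,0,0,0,1],[-0.034,0,0,0,0,0,1],[-0.046,0,0,0,0,0,1],[-0.058,0,0,0,0,0,1],[-0.072,0,0,0,0,0,1],[-0.086,0,0,0,0,0,1],[-0.1,0,0,0,0,0,1],[-0.114,0,0,0,0,0,1],[-0.128,0,0,0,0,0,1],[-0.142,0,0,0,0,0,1],[-0.156,0,0,0,0,0,1],[-0.168,0,0,0,0,0,1],[-0.176,0,0,0,0,0,1],[-0.18,0,0,0,0,0,1],[-0.18,0,0,0,0,0,1]],
  ],
)

```text
clock: 36.6
ee_pos: [0.6592, 0.2536, 0.3533]
ee_rot: [0.706, -0.051, 0.705, 0.052]
wrist_force: [-0.1, -0.8, -3.1]
opening: 0.235
```

Run:
```python
from h import *
np.set_printoptions(precision=4,suppress=True)
s,p,Rm=st(); print(s['clock'],p,s['wrist_force'],s['ft_torque'],Rm[:,2])
m=snap('wrist','w14'); a=np.load('pics/w14.npy')
A,B=[np.load(f'pics/{x}.npy')[185:220,220:330].mean(2).astype(np.float32) for x in('w5','w14')]
print('similarity',np.corrcoef(A.ravel(),B.ravel())[0,1],cv2.phaseCorrelate(A,B))
for n,t in(('S3',[.5515,-.0543]),):
  d=np.array([*t,p[2]])-p; print(n,Rm.T@d)
```

```text
36.6 [0.6592 0.2536 0.3533] [-0.0959 -0.7703 -3.0578] [ 0.0319 -0.0013  0.0059] [0.9893 0.1456 0.0018]
similarity 0.818403812030503 ((0.3034510335149818, 0.751114031900876), 0.6240157412158118)
S3 [-0.0004 -0.289  -0.1514]
```

```bash
cat >> h.py <<'E'
def racks(f):
    m=model('top0'); A=np.load('pics/top0.npy').astype(np.float32); B=np.load(f'pics/{f}.npy').astype(np.float32)
    C=np.array([.5807,-.1247]); wx=np.array([.9917,-.1285]); wy=np.array([.1285,.9917])
    # rectified plate plane at z=.09 : 1px = 1mm, x right = warmer y, y down = warmer x
    def warp(I,z=.10):
        mx=np.zeros((180,300),np.float32); my=mx.copy()
        for i in range(180):
            for j in range(300):
                w=C+wx*(i-90)/1000+wy*(j-150)/1000; mx[i,j],my[i,j]=w2px(m,[*w,z])
        return cv2.remap(I,mx,my,cv2.INTER_LINEAR)
    a,b=warp(A),warp(B); return a,b
E
python3 - <<'E'
from h import *
s,p,Rm=st(); print(s['clock'])
snap('top','top3'); a,b=racks('top3')
k=np.median(b)/np.median(a); d=np.abs(b-a*k).mean(2); d=cv2.GaussianBlur(d,(0,0),2)
print(k); 
for i in range(10,180,12): print(i-90,' '.join('%2d'%v for v in d[i,10:295:15]))
print([j-150 for j in range(10,295,15)])
cv2.imwrite('pics/top3.png',cv2.resize(np.clip(255*(b/255.)**.6*1.1,0,255).astype('uint8'),None,fx=2.5,fy=2.5))
E
```

```text
36.65
1.1638707
-80  3  4  4  5  3  4  4  4  4  4  4  4  4  3  4  4  4  4  4
-68  4  4  3  3  2  2  2  2  2  2  2  2  2  2  2  3  2  3  3
-56  4  4  2 12  9  8  5  3 16  2  3  2  2  3  3  2  3  2  2
-44  4  4  9 15  8  8 10 11 10  3  3  3  2  2  2  2  2  3  2
-32  4  3  4 20 16 15 15 13  9  3  3  2  3  3  3  2  3  2  2
-20  4  4  2  4  6  7  5  3  3  3  3  2  3  3  3  3  2  3  3
-8  4  4  3  3  3  2  3  3  3  2  3  3  3  2  3  2  2  3  3
4  4  4  3  2  2  2  3  3  3  3  3  3  2  3  3  3  3  3  3
16  4  4  4  9 13 13  7 10 11  3  3 11 11  7 10 11 15  3  2
28  4  3  9 13 13 12 12 13 13  3  2 15 15 15 16 15 16  3  2
40  4  3  7 20 11  9 16 18  7  3  2 16 23 12 12 13 15  2  3
52  4  4  4  5  4  6  5  4  3  2  2  8  6  6  5  3  3  3  3
64  4  3  3  3  3  3  3  3  3  3  3  3  3  3  3  3  3  3  3
76  2  2  2  2  2  2  2  2  2  2  2  2  1  2  2  2  2  2  2
88  1  1  2  2  2  1  1  1  1  2  1  1  1  2  2  1  1  1  2
[-140, -125, -110, -95, -80, -65, -50, -35, -20, -5, 10, 25, 40, 55, 70, 85, 100, 115, 130]
```

Call:
send_rows(
  targets=[
    [[0,-0.003,-0.002,0.003,0,0,1],[0,-0.009,-0.005,0.008,0,0,1],[0,-0.017,-0.009,0.017,0,0,1],[0,-0.029,-0.015,0.028,0,0,1],[0,-0.043,-0.023,0.041,0,0,1],[0,-0.061,-0.032,0.058,0,0,1],[0,-0.079,-0.042,0.076,0,0,1],[0,-0.1,-0.052,0.095,0,0,1],[0,-0.121,-0.064,0.116,0,0,1],[0,-0.145,-0.076,0.138,0,0,1],[0,-0.168,-0.088,0.16,0,0,1],[0,-0.189,-0.099,0.181,0,0,1],[0,-0.21,-0.11,0.2,0,0,1],[0,-0.228,-0.12,0.218,0,0,1],[0,-0.246,-0.129,0.235,0,0,1],[0,-0.26,-0.136,0.248,0,0,1],[0,-0.272,-0.142,0.259,0,0,1],[0,-0.28,-0.147,0.268,0,0,1],[0,-0.286,-0.15,0.273,0,0,1],[0,-0.289,-0.1514,0.276,0,0,1]],
  ],
)

```text
clock: 38.37
ee_pos: [0.551, -0.055, 0.3519]
ee_rot: [0.706, 0.046, 0.706, -0.046]
wrist_force: [-0.4, -0.7, -4.6]
opening: 0.239
```

Call:
send_rows(
  targets=[
    [[0,0,0,0,0,0,1],[0,0,0,0,0,0,1],[0,0,0,0,0,0,1],[0,0,0,0,0,0,1],[0,0,0,0,0,0,1],[0,0,0,0,0,0,1]],
  ],
)

```text
clock: 38.87
ee_pos: [0.5512, -0.054, 0.3519]
ee_rot: [0.706, 0.046, 0.706, -0.046]
wrist_force: [-0.2, -0.4, -3.4]
opening: 0.238
```

Run:
```python
from h import *
np.set_printoptions(precision=4,suppress=True)
s,p,Rm=st(); print(s['clock'],p,s['wrist_force'],Rm[:,2])
A,B=[np.load('pics/w5.npy'),optics.read_camera('wrist')]
A,B=[x[185:220,220:330].mean(2).astype(np.float32) for x in(A,B)]
print('similarity',np.corrcoef(A.ravel(),B.ravel())[0,1])
```

```text
38.8667 [ 0.5512 -0.054   0.3519] [-0.2164 -0.4363 -3.4428] [ 0.9917 -0.1288 -0.0001]
similarity 0.6839565835972028
```

Call:
send_rows(
  targets=[
    [[0.004,0,0,0,0,0,1],[0.012,0,0,0,0,0,1],[0.024,0,0,0,0,0,1],[0.038,0,0,0,0,0,1],[0.052,0,0,0,0,0,1],[0.066,0,0,0,0,0,1],[0.08,0,0,0,0,0,1],[0.092,0,0,0,0,0,1],[0.102,0,0,0,0,0,1],[0.108,0,0,0,0,0,1],[0.111,0,0,0,0,0,1],[0.114,0,0,0,0,0,1],[0.116,0,0,0,0,0,1],[0.118,0,0,0,0,0,1],[0.12,0,0,0,0,0,1],[0.123,0,0,0,0,0,1],[0.127,0,0,0,0,0,1],[0.131,0,0,0,0,0,1],[0.135,0,0,0,0,0,1],[0.135,0,0,0,0,0,1]],
  ],
)

```text
clock: 40.58
ee_pos: [0.5507, -0.0544, 0.2162]
ee_rot: [0.705, 0.046, 0.706, -0.046]
wrist_force: [1.0, 0.9, -1.6]
opening: 0.237
```

Call:
send_rows(
  targets=[
    [[0,0,-0.004,0,0,0,1],[0,0,-0.01,0,0,0,1],[0,0,-0.018,0,0,0,1],[0,0,-0.026,0,0,0,1],[0,0,-0.026,0,0,0,1],[-0.02,0,-0.026,0,0,0,1],[-0.05,0,-0.026,0,0,0,1],[-0.08,0,-0.026,0,0,0,1],[-0.11,0,-0.026,0,0,0,1],[-0.12,0,-0.026,0,0,0,1],[-0.12,0,-0.026,0,0,0,1],[-0.12,0,-0.026,0,0,0,1]],
  ],
)

```text
clock: 41.58
ee_pos: [0.525, -0.051, 0.3364]
ee_rot: [0.706, 0.046, 0.706, -0.046]
wrist_force: [-0.7, 0.7, -2.1]
opening: 0.236
```

Run:
```python
from h import *
np.set_printoptions(precision=4,suppress=True)
s,p,Rm=st(); print(s['clock'],p,s['wrist_force'],Rm[:,2])
d=np.array([.5008,.4281,p[2]])-p; print('to holder',Rm.T@d, 'turn',np.arctan2(.3654,.9308)-np.arctan2(Rm[1,2],Rm[0,2]))
```

```text
41.5833 [ 0.525  -0.051   0.3364] [-0.7398  0.6992 -2.0573] [ 0.9916 -0.1294 -0.0001]
to holder [ 0.0001  0.4719 -0.086 ] turn 0.5038412317499298
```

Call:
send_rows(
  targets=[
    [[0,0.012,-0.002,-0.02,0,0,1],[0,0.04,-0.007,-0.05,0,0,1],[0,0.076,-0.014,-0.09,0,0,1],[0,0.112,-0.02,-0.13,0,0,1],[0,0.148,-0.027,-0.17,0,0,1],[0,0.184,-0.034,-0.21,0,0,1],[0,0.22,-0.04,-0.25,0,0,1],[0,0.256,-0.047,-0.29,0,0,1],[0,0.292,-0.053,-0.33,0,0,1],[0,0.328,-0.06,-0.37,0,0,1],[0,0.364,-0.066,-0.41,0,0,1],[0,0.4,-0.073,-0.44,0,0,1],[0,0.43,-0.078,-0.47,0,0,1],[0,0.455,-0.083,-0.49,0,0,1],[0,0.4719,-0.086,-0.504,0,0,1],[0,0.4719,-0.086,-0.504,0,0,1],[0,0.4719,-0.086,-0.504,0,0,1],[0,0.4719,-0.086,-0.504,0,0,1],[0,0.4719,-0.086,-0.504,0,0,1],[0,0.4719,-0.086,-0.504,0,0,1]],
  ],
)

```text
clock: 43.25
ee_pos: [0.5017, 0.4267, 0.337]
ee_rot: [0.695, -0.131, 0.695, 0.131]
wrist_force: [-0.3, 0.7, -1.1]
opening: 0.238
```

Run:
```python
from h import *
np.set_printoptions(precision=4,suppress=True)
s,p,Rm=st(); print(s['clock'],p,s['wrist_force'],Rm[:,2])
d=np.array([.5008,.4281,.1136])-p; print('shift',Rm.T@d)
m=snap('wrist','w15'); a=np.load('pics/w15.npy'); print(a[190:320,274].mean(1).astype(int))
# same column in w2 for comparison of rod pose in gripper
b=np.load('pics/w2.npy'); print(b[225:320,274].mean(1).astype(int))
cv2.imwrite('pics/w15.png',cv2.resize(np.clip(255*(a[150:320,210:340]/255.)**.6*1.1,0,255).astype('uint8'),None,fx=3.5,fy=3.5,interpolation=cv2.INTER_CUBIC))
snap('top','top4'); a,b=racks('top4')
k=np.median(b)/np.median(a); d=np.abs(b-a*k).mean(2); d=cv2.GaussianBlur(d,(0,0),2)
for i in range(10,180,12): print(i-90,' '.join('%2d'%v for v in d[i,10:295:15]))
```

```text
43.25 [0.5017 0.4267 0.337 ] [-0.3097  0.7325 -1.1184] [ 0.9315  0.3636 -0.0001]
shift [ 0.2234  0.0018 -0.0003]
[ 68  68  88 121 138 140 138 142 144 143 140 123  92  67  59  59  61  59
  61  60  59  60  60  60  61  61  60  61  60  60  61  60  60  60  60  61
  60  62  69  76  76  70  69  70  68  69  69  69  69  65  51  28  11   3
   7   3   7   7   6   3   5   6   4   4   2   2   8   8   6   8   5   6
   5   4   6   3   6   6   4   1   8   5   4   8   6   3   4   8   5   6
   5   3   6   4   6   9   5   9   9  13  12  14  12  12  10   9  11  30
  52  62  65  70  77  85  95 101 103 105 107 106  90  53  75 126 143 142
 140 142 141 140]
[ 60  64  66  71  71  70  71  70  70  70  71  71  72  66  50  25   8   3
   6   5   4   6   7   5   6   8   4   5   4   5   9   5   6  11   6   8
   4   4   4   3   7   5   4   8   4   6   6   5   6   5   7   6   5   4
   6   4   4   9   9   5   7   8   9  13  13  13   8  11  14  12  28  49
  62  68  74  83  93 101 105 107 107 107 100  74  45  76 120 134 135 134
 133 135 135 135 136]
-80  5  4  4  4  3  4  4  4  4  4  4  4  4  3  4  4  4  4  3
-68  4  5  6  5  5  5  6  6  6  6  6  5  5  5  5  6  6  6  6
-56  4  5  4  8  5  4  2  2 11  6  6  5  3  5  8  8  6  6  6
-44  4  5  4 10  4  4  5  6  6  6  4  9  8  7  5  5  6  2  6
-32  4  4  3 14 11 10 10  9  5  6  6  8 15 13 13 12  6  3  6
-20  4  5  5  3  4  4  2  1  4  6  6  4  3  4  5  5  5  6  6
-8  4  5  6  6  6  6  6  6  6  6  6  6  6  6  6  6  6  6  6
4  2  5  6  5  5  6  6  6  6  6  6  6  5  6  6  6  6  6  6
16  3  5  4  5  9  8  3  5  7  6  5  8  6  3  5  7 10  6  6
28  4  4  5  8  8  7  7  9  9  6  4 10 10 10 10 10 11  4  6
40  4  4  4 15  7  5 11 13  3  6  4 11 17  8  8  9 10  2  6
52  4  5  3  3  2  2  2  1  4  6  6  4  2  3  2  1  1  6  6
64  4  4  5  5  5  5  5  5  5  6  6  6  6  6  6  6  6  5  6
76  6  6  6  7  7  7  7  6  6  6  6  7  6  6  6  7  6  7  6
88  6  7  6  7  7  6  7  7  6  7  7  7  7  7  7  7  7  7  7
```

View pics/w15.png

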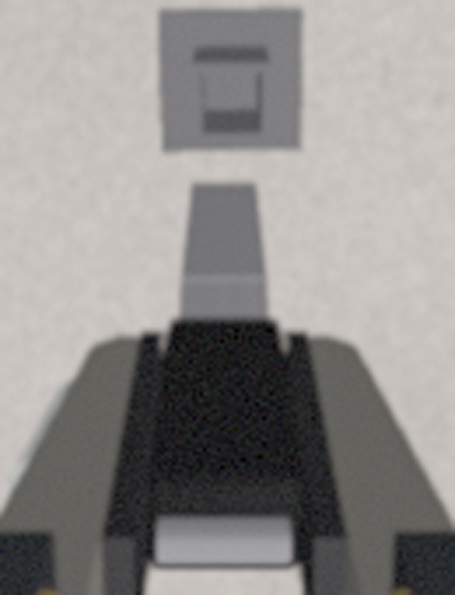

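Call:
send_rows(
  targets=[
    [[0.01,0.0025,0,0,0,0,1],[0.035,0.0025,0,0,0,0,1],[0.065,0.0025,0,0,0,0,1],[0.095,0.0025,0,0,0,0,1],[0.12,0.0025,0,0,0,0,1],[0.14,0.0025,0,0,0,0,1],[0.15,0.0025,0,0,0,0,1],[0.155,0.0025,0,0,0,0,1],[0.162,0.0025,0,0,0,0,1],[0.169,0.0025,0,0,0,0,1],[0.176,0.0025,0,0,0,0,1],[0.183,0.0025,0,0,0,0,1],[0.19,0.0025,0,0,0,0,1],[0.197,0.0025,0,0,0,0,1],[0.204,0.0025,0,0,0,0,1],[0.211,0.0025,0,0,0,0,1],[0.217,0.0025,0,0,0,0,1],[0.221,0.0025,0,0,0,0,1],[0.222,0.0025,0,0,0,0,1],[0.222,0.0025,0,0,0,0,1]],
  ],
)

```text
clock: 45.02
ee_pos: [0.5002, 0.4303, 0.1146]
ee_rot: [0.695, -0.132, 0.695, 0.131]
wrist_force: [-0.8, 0.5, -1.2]
opening: 0.236
```

Run:
```python
from h import *
np.set_printoptions(precision=4,suppress=True)
s,p,Rm=st(); print(s['clock'],p,s['wrist_force'],s['ft_torque'],Rm[:,2],s['joint_pos'])
```

```text
45.0167 [0.5002 0.4303 0.1146] [-0.7504  0.5446 -1.2083] [ 0.0548 -0.0017  0.0041] [ 0.9308  0.3655 -0.0004] [-0.7687  0.5893  0.0107  1.6541 -0.0076  0.8987  1.1898]
```

Call:
send_rows(
  targets=[
    [[0.001,0,0,0,0,0,1],[0.001,0,0,0,0,0,0.7],[0.001,0,0,0,0,0,0.5],[0.001,0,0,0,0,0,0],[0.001,0,0,0,0,0,0],[0.001,0,0,0,0,0,0],[0.001,0,0,0,0,0,0],[0.001,0,0,0,0,0,0],[0.001,0,0,0,0,0,0],[0.001,0,0,0,0,0,0],[-0.02,0,0,0,0,0,0],[-0.05,0,0,0,0,0,0],[-0.085,0,0,0,0,0,0],[-0.12,0,0,0,0,0,0],[-0.155,0,0,0,0,0,0],[-0.18,0,0,0,0,0,0],[-0.18,0,0,0,0,0,0],[-0.18,0,0,0,0,0,0]],
  ],
)

```text
clock: 46.52
ee_pos: [0.5008, 0.4308, 0.2968]
ee_rot: [0.696, -0.131, 0.694, 0.132]
wrist_force: [0.6, 0.2, 0.3]
opening: 1.0
```

Run:
```python
from h import *
np.set_printoptions(precision=4,suppress=True)
s,p,Rm=st(); print(s['clock'],p,s['wrist_force'],Rm[:,2],s['joint_pos'],s['opening'])
snap('wrist','w16')
d=np.array([.5548,-.3131,p[2]])-p; print('to sleeve',Rm.T@d)
# current sleeve number from w6 and w12: line direction relative to warmer
C=np.array([.5807,-.1247]); wx=np.array([.9917,-.1285]); wy=np.array([.1285,.9917])
print('sleeve in warmer', (np.array([.5548,-.3131])-C)@wx,(np.array([.5548,-.3131])-C)@wy)
for f,c,t in(('top0',None,None),):
    m=model(f)
    for q in((652,203),(686,242)): 
        w=px2w(m,288+q[0]/4.8-.4,190+q[1]/4.8-.4,.096)[:2]; print(w,(w-C)@wx,(w-C)@wy)
```

```text
46.5167 [0.5008 0.4308 0.2968] [0.5714 0.1681 0.2671] [0.9308 0.3655 0.0034] [-0.7743  0.4192  0.0185  1.4856 -0.008   1.2333  1.1901] 1.0000248587332319
to sleeve [-0.0017 -0.7122 -0.2216]
sleeve in warmer -0.0014756300000000372 -0.19016443
[ 0.5769 -0.3017] 0.01893833232117515 -0.17605683497530886
[ 0.5563 -0.3183] 0.0007105096364163971 -0.19510285395342214
```

Call:
send_rows(
  targets=[
    [[0,-0.02,-0.006,0.04,0,0,0],[0,-0.05,-0.016,0.1,0,0,0],[0,-0.085,-0.026,0.165,0,0,0],[0,-0.122,-0.038,0.235,0,0,0],[0,-0.16,-0.05,0.31,0,0,0],[0,-0.198,-0.062,0.38,0,0,0],[0,-0.236,-0.073,0.455,0,0,0],[0,-0.274,-0.085,0.53,0,0,0],[0,-0.312,-0.097,0.6,0,0,0],[0,-0.35,-0.109,0.675,0,0,0],[0,-0.388,-0.121,0.75,0,0,0],[0,-0.426,-0.133,0.82,0,0,0],[0,-0.464,-0.144,0.895,0,0,0],[0,-0.502,-0.156,0.97,0,0,0],[0,-0.54,-0.168,1.04,0,0,0],[0,-0.578,-0.18,1.115,0,0,0],[0,-0.616,-0.192,1.19,0,0,0],[0,-0.652,-0.203,1.26,0,0,0],[0,-0.685,-0.213,1.32,0,0,0],[0,-0.712,-0.2216,1.375,0,0,0]],
  ],
)

```text
clock: 48.23
ee_pos: [0.5528, -0.316, 0.2928]
ee_rot: [0.618, 0.34, 0.621, -0.341]
wrist_force: [0.4, -0.2, -0.3]
opening: 1.0
```

Call:
send_rows(
  targets=[
    [[0,0,0,0,0,0,0],[0,0,0,0,0,0,0],[0,0,0,0,0,0,0],[0,0,0,0,0,0,0],[0,0,0,0,0,0,0]],
  ],
)

```text
clock: 48.65
ee_pos: [0.5546, -0.3115, 0.2946]
ee_rot: [0.621, 0.339, 0.621, -0.338]
wrist_force: [1.0, 0.5, -0.8]
opening: 1.0
```

```bash
cat >> h.py <<'E'
def sleeve(f,c0=(.5548,-.3131)):
    m=model(f); I=np.load(f'pics/{f}.npy').astype(np.float32).mean(2)
    n=81; wx=np.array([.9917,-.1285]); wy=np.array([.1285,.9917]); mx=np.zeros((n,n),np.float32); my=mx.copy()
    for i in range(n):
        for j in range(n):
            w=np.array(c0)+wx*(40-i)/1000+wy*(40-j)/1000   # up=far, left=+y
            mx[i,j],my[i,j]=w2px(m,[*w,.096])
    return cv2.remap(I,mx,my,cv2.INTER_LINEAR)
E
python3 - <<'E'
from h import *
np.set_printoptions(precision=4,suppress=True)
s,p,Rm=st(); print(s['clock'],p,Rm[:,2],s['joint_pos'])
m=snap('wrist','w17'); t=sleeve('w17'); top=(sleeve('top3')); sc=sleeve('scene0')
v=np.hstack([np.clip(x*1.6,0,255) for x in(t,top,sc)]); cv2.imwrite('pics/sl.png',cv2.resize(v,None,fx=3.2,fy=3.2,interpolation=cv2.INTER_CUBIC))
E
```

```text
48.65 [ 0.5546 -0.3115  0.2946] [ 0.5419 -0.8405 -0.0011] [ 0.0398  0.4075  0.5749  1.5782 -0.2319  1.2254  1.229 ][ WARN:0@2.310] global loadsave.cpp:1063 imwrite_ Unsupported depth image for selected encoder is fallbacked to CV_8U.
```

View pics/sl.png

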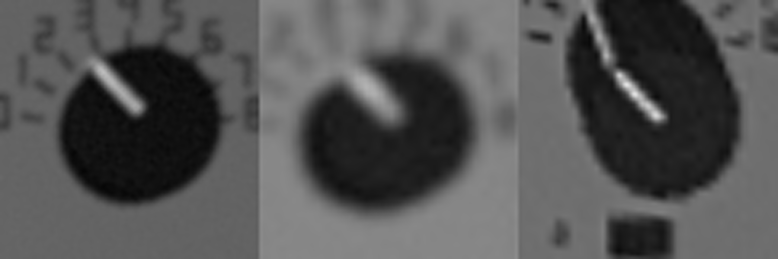

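Call:
send_rows(
  targets=[
    [[0.02,-0.001,0.003,0,0,0,0],[0.05,-0.001,0.003,0,0,0,0],[0.085,-0.001,0.003,0,0,0,0],[0.12,-0.001,0.003,0,0,0,0],[0.15,-0.001,0.003,0,0,0,0],[0.18,-0.001,0.003,0,0,0,0],[0.2,-0.001,0.003,0,0,0,0],[0.212,-0.001,0.003,0,0,0,0],[0.22,-0.001,0.003,0,0,0,0],[0.224,-0.001,0.003,0,0,0,0],[0.224,-0.001,0.003,0,0,0,0],[0.224,-0.001,0.003,0,0,0,0]],
  ],
)

```text
clock: 49.7
ee_pos: [0.5558, -0.3168, 0.0722]
ee_rot: [0.621, 0.339, 0.62, -0.339]
wrist_force: [-0.7, 0.4, -0.4]
opening: 0.999
```

Run:
```python
from h import *
np.set_printoptions(precision=4,suppress=True)
s,p,Rm=st(); print(s['clock'],p,Rm[:,2],s['joint_pos'],s['wrist_force'])
```

```text
49.7 [ 0.5558 -0.3168  0.0722] [ 0.5397 -0.8418  0.0016] [ 0.1255  0.6511  0.4731  1.7543 -0.3849  0.8272  1.3494] [-0.7443  0.4051 -0.4329]
```

Close on the sleeve, check force, then turn.

Call:
send_rows(
  targets=[
    [[0,0,0,0,0,0,0.3],[0,0,0,0,0,0,0.6],[0,0,0,0,0,0,1],[0,0,0,0,0,0,1],[0,0,0,0,0,0,1],[0,0,0,0,0,0,1],[0,0,0,0,0,0,1],[0,0,0,0,0,0,1],[0,0,0,0,0,0,1]],
  ],
)

```text
clock: 50.45
ee_pos: [0.5549, -0.3165, 0.071]
ee_rot: [0.62, 0.339, 0.62, -0.339]
wrist_force: [-0.6, 0.8, 0.7]
opening: 0.511
```

Run:
```python
from h import *
np.set_printoptions(precision=4,suppress=True)
s,p,Rm=st(); print(s['clock'],p,s['opening']*92,s['wrist_force'],s['ft_torque'])
```

```text
50.45 [ 0.5549 -0.3165  0.071 ] 47.02112319481054 [-0.5629  0.798   0.7024] [ 0.0728  0.09   -0.089 ]
```

Call:
send_rows(
  targets=[
    [[0,0,0,0.05,0,0,1],[0,0,0,0.13,0,0,1],[0,0,0,0.21,0,0,1],[0,0,0,0.29,0,0,1],[0,0,0,0.38,0,0,1],[0,0,0,0.47,0,0,1],[0,0,0,0.56,0,0,1],[0,0,0,0.65,0,0,1],[0,0,0,0.74,0,0,1],[0,0,0,0.83,0,0,1],[0,0,0,0.92,0,0,1],[0,0,0,1.01,0,0,1],[0,0,0,1.1,0,0,1],[0,0,0,1.19,0,0,1],[0,0,0,1.27,0,0,1],[0,0,0,1.34,0,0,1],[0,0,0,1.396,0,0,1],[0,0,0,1.396,0,0,1],[0,0,0,1.396,0,0,1],[0,0,0,1.396,0,0,1]],
  ],
)

```text
clock: 52.12
ee_pos: [0.5574, -0.3168, 0.0711]
ee_rot: [0.258, 0.66, 0.256, -0.658]
wrist_force: [6.0, -2.2, -3.6]
opening: 0.515
```

Run:
```python
from h import *
np.set_printoptions(precision=4,suppress=True)
s,p,Rm=st(); print(s['clock'],p,Rm[:,2],s['opening']*92,s['wrist_force'],s['ft_torque'],s['joint_pos'])
```

```text
52.1167 [ 0.5574 -0.3168  0.0711] [-0.7355 -0.6775 -0.0016] 47.35464752063473 [ 5.9529 -2.2311 -3.5687] [-0.4512 -1.132  -0.3918] [-0.0968  0.7561  0.8128  1.768  -0.6791  0.9171  0.1857]
```

Call:
send_rows(
  targets=[
    [[0,0,0,0,0,0,0.5],[0,0,0,0,0,0,0],[0,0,0,0,0,0,0],[0,0,0,0,0,0,0],[0,0,0,0,0,0,0],[0,0,0,0,0,0,0],[-0.01,0,0,0,0,0,0],[-0.03,0,0,0,0,0,0],[-0.06,0,0,0,0,0,0],[-0.1,0,0,0,0,0,0],[-0.14,0,0,0,0,0,0],[-0.18,0,0,0,0,0,0],[-0.22,0,0,0,0,0,0],[-0.225,0,0,0,0,0,0],[-0.225,0,0,0,0,0,0],[-0.225,0,0,0,0,0,0]],
  ],
)

```text
clock: 53.45
ee_pos: [0.5548, -0.3162, 0.2961]
ee_rot: [0.257, 0.659, 0.257, -0.658]
wrist_force: [0.2, 0.6, -0.4]
opening: 0.997
```

Run:
```python
from h import *
np.set_printoptions(precision=4,suppress=True)
s,p,Rm=st(); print(s['clock'],p,Rm[:,2],s['wrist_force'],s['joint_pos'])
m0=model('w17'); m=snap('wrist','w18')
for f in('w17','w18'):
    t=sleeve(f,(.5555,-.3162)); yy,xx=np.mgrid[:81,:81]; r=np.hypot(yy-40,xx-40)
    k=(r<22)&(t>90); x=(xx[k]-40.);y=(40.-yy[k]); print(f,k.sum(),'tip/mean',x.mean(),y.mean(),'mean angle right of far',np.degrees(np.arctan2(x.mean(),y.mean())))
    P=np.c_[x,y]-[x.mean(),y.mean()]; v=np.linalg.svd(P,full_matrices=False)[2][0] if k.sum()>3 else None
    if v is not None: v=v*np.sign(v@[x.mean(),y.mean()]); print('line dir',np.degrees(np.arctan2(v[0],v[1])))
d=np.array([.5005,.4300,.2968])-p; print('back to holder',Rm.T@d,'yaw now',np.degrees(np.arctan2(Rm[1,2],Rm[0,2])))
```

```text
53.45 [ 0.5548 -0.3162  0.2961] [-0.7353 -0.6778 -0.0008] [ 0.2418  0.5571 -0.435 ] [-0.2194  0.5212  1.0026  1.5872 -0.4536  1.2849  0.0274]
w17 43 tip/mean -6.790697674418604 12.023255813953488 mean angle right of far -29.457626818770443
line dir -43.419899199323886
w18 35 tip/mean 9.857142857142858 10.542857142857143 mean angle right of far 43.074816291676846
line dir 42.008664252483165
back to holder [-0.0003 -0.5854 -0.4658] yaw now -137.32918459150977
```

Call:
send_rows(
  targets=[
    [[0,-0.015,-0.012,-0.06,0,0,0],[0,-0.038,-0.03,-0.16,0,0,0],[0,-0.07,-0.056,-0.27,0,0,0],[0,-0.094,-0.074,-0.38,0,0,0],[0,-0.117,-0.093,-0.49,0,0,0],[0,-0.14,-0.112,-0.6,0,0,0],[0,-0.164,-0.13,-0.71,0,0,0],[0,-0.187,-0.149,-0.82,0,0,0],[0,-0.211,-0.167,-0.93,0,0,0],[0,-0.234,-0.186,-1.04,0,0,0],[0,-0.257,-0.205,-1.15,0,0,0],[0,-0.281,-0.223,-1.26,0,0,0],[0,-0.304,-0.242,-1.37,0,0,0],[0,-0.328,-0.26,-1.48,0,0,0],[0,-0.351,-0.279,-1.59,0,0,0],[0,-0.374,-0.298,-1.7,0,0,0],[0,-0.398,-0.316,-1.81,0,0,0],[0,-0.421,-0.335,-1.92,0,0,0],[0,-0.435,-0.346,-2.0,0,0,0],[0,-0.435,-0.346,-2.0,0,0,0]],
  ],
)

```text
clock: 55.17
ee_pos: [0.5122, 0.2426, 0.2934]
ee_rot: [0.693, 0.135, 0.695, -0.137]
wrist_force: [-0.5, 0.5, -0.6]
opening: 1.004
```

Run:
```python
from h import *
np.set_printoptions(precision=4,suppress=True)
s,p,Rm=st(); print(s['clock'],p,s['joint_pos'])
d=np.array([.5005,.4300,.2968])-p; y=np.arctan2(Rm[1,2],Rm[0,2]); print('back to holder',Rm.T@d,'turn about tool x',-(np.arctan2(.3655,.9308)-y))
```

```text
55.1667 [0.5122 0.2426 0.2934] [-0.9107  0.2654  0.5016  1.744  -0.1381  1.1712  0.8143]
back to holder [-0.0035  0.1691 -0.0816] turn about tool x -0.7612659868218197
```

Call:
send_rows(
  targets=[
    [[0,0.03,-0.015,-0.1,0,0,0],[-0.003,0.06,-0.03,-0.21,0,0,0],[-0.003,0.09,-0.044,-0.32,0,0,0],[-0.003,0.12,-0.058,-0.43,0,0,0],[-0.003,0.15,-0.072,-0.54,0,0,0],[-0.003,0.169,-0.0816,-0.65,0,0,0],[-0.003,0.169,-0.0816,-0.761,0,0,0],[-0.003,0.169,-0.0816,-0.761,0,0,0],[-0.003,0.169,-0.0816,-0.761,0,0,0],[-0.003,0.169,-0.0816,-0.761,0,0,0],[-0.003,0.169,-0.0816,-0.761,0,0,0]],
  ],
)

```text
clock: 56.08
ee_pos: [0.5053, 0.4237, 0.2989]
ee_rot: [0.696, -0.127, 0.696, 0.126]
wrist_force: [-0.2, -0.5, 0.1]
opening: 0.999
```

Run:
```python
from h import *
np.set_printoptions(precision=4,suppress=True)
s,p,Rm=st(); print(s['clock'],p,Rm[:,2],s['joint_pos'])
snap('wrist','w19'); m=model('w19'); m16=model('w16')
c=np.load('pics/w16.npy').mean(2).astype(np.float32); a=np.load('pics/w19.npy').mean(2).astype(np.float32)
q=w2px(m16,[.5,.43,.13]); u,v=q.astype(int); t=c[v-30:v+30,u-20:u+20]
r=cv2.matchTemplate(a,t,cv2.TM_CCOEFF_NORMED); print(q,w2px(m,[.5,.43,.13]),cv2.minMaxLoc(r),'was',(u-20,v-30))
d=np.array([.5008,.4295,.1136])-p; print('shift',Rm.T@d)
snap('top','top5'); aa,b=racks('top5'); _,b3=racks('top4')
k=np.median(b)/np.median(b3); dd=np.abs(b-b3*k).mean(2); dd=cv2.GaussianBlur(dd,(0,0),2); print('plate change since top4 max',dd.max(),dd.mean())
I=np.load('pics/top5.npy')
P=cv2.resize(np.clip(255*(I[150:290,110:460]/255.)**.6*1.1,0,255).astype('uint8'),None,fx=2.28,fy=2.28,interpolation=cv2.INTER_CUBIC)
Q=cv2.resize(np.clip(255*(np.load('pics/w19.npy')[100:260,150:400]/255.)**.6*1.1,0,255).astype('uint8'),(400,256)); Q2=np.zeros((256,P.shape[1],3),np.uint8); Q2[:,:400]=Q
cv2.imwrite('pics/fin.png',np.vstack([P,Q2]))
```

```text
56.0833 [0.5053 0.4237 0.2989] [ 0.936   0.3519 -0.0003] [-0.9679  0.422   0.3075  1.4983 -0.1308  1.2422  1.2869]
[273.8903 193.4915] [281.1746 192.2134] (-0.8178256750106812, 0.9880256652832031, (412, 264), (260, 162)) was (np.int64(253), np.int64(163))
shift [ 0.1853  0.0072 -0.0021]
plate change since top4 max 1.231369 0.514079
```

Call:
send_rows(
  targets=[
    [[0,0.006,-0.002,-0.014,0,0,0],[0,0.006,-0.002,-0.014,0,0,0],[0.02,0.006,-0.002,-0.014,0,0,0],[0.05,0.006,-0.002,-0.014,0,0,0],[0.08,0.006,-0.002,-0.014,0,0,0],[0.11,0.006,-0.002,-0.014,0,0,0],[0.14,0.006,-0.002,-0.014,0,0,0],[0.165,0.006,-0.002,-0.014,0,0,0],[0.178,0.006,-0.002,-0.014,0,0,0],[0.184,0.006,-0.002,-0.014,0,0,0],[0.184,0.006,-0.002,-0.014,0,0,0],[0.184,0.006,-0.002,-0.014,0,0,0.5],[0.184,0.006,-0.002,-0.014,0,0,1],[0.184,0.006,-0.002,-0.014,0,0,1],[0.184,0.006,-0.002,-0.014,0,0,1],[0.184,0.006,-0.002,-0.014,0,0,1],[0.184,0.006,-0.002,-0.014,0,0,1],[0.184,0.006,-0.002,-0.014,0,0,1],[0.184,0.006,-0.002,-0.014,0,0,1],[0.184,0.006,-0.002,-0.014,0,0,1]],
  ],
)

```text
clock: 57.85
ee_pos: [0.5007, 0.4302, 0.115]
ee_rot: [0.695, -0.133, 0.695, 0.133]
wrist_force: [-1.0, 0.2, -0.2]
opening: 0.366
```

Run:
```python
from h import *
np.set_printoptions(precision=4,suppress=True)
s,p,Rm=st(); print(s['clock'],p,Rm[:,2],s['opening']*92,s['wrist_force'])
```

```text
57.85 [0.5007 0.4302 0.115 ] [0.9294 0.3691 0.    ] 33.69843429517801 [-0.9813  0.2162 -0.2074]
```

Call:
send_rows(
  targets=[
    [[0,0,0,0,0,0,1],[0,0,0,0,0,0,1],[0,0,0,0,0,0,1],[0,0,0,0,0,0,1],[0,0,0,0,0,0,1]],
  ],
)

```text
clock: 58.27
ee_pos: [0.5006, 0.4302, 0.1149]
ee_rot: [0.694, -0.133, 0.695, 0.133]
wrist_force: [0.1, -0.6, -0.7]
opening: 0.24
```

Call:
send_rows(
  targets=[
    [[-0.006,0,0,0,0,0,1],[-0.016,0,0,0,0,0,1],[-0.03,0,0,0,0,0,1],[-0.044,0,0,0,0,0,1],[-0.058,0,0,0,0,0,1],[-0.066,0,0,0,0,0,1],[-0.066,0,0,0,0,0,1],[-0.066,0,0,0,0,0,1]],
  ],
)

```text
clock: 58.93
ee_pos: [0.5008, 0.4304, 0.1819]
ee_rot: [0.695, -0.133, 0.694, 0.133]
wrist_force: [0.2, -0.4, -1.3]
opening: 0.236
```

Run:
```python
from h import *
np.set_printoptions(precision=4,suppress=True)
s,p,Rm=st(); print(s['clock'],p,Rm[:,2],s['opening']*92,s['wrist_force'])
```

```text
58.9333 [0.5008 0.4304 0.1819] [0.9293 0.3692 0.0013] 21.68455130564655 [ 0.2066 -0.399  -1.338 ]
```

Rod lifted clear; set it back and release.

Call:
send_rows(
  targets=[
    [[0.004,0,0,0,0,0,1],[0.012,0,0,0,0,0,1],[0.021,0,0,0,0,0,1],[0.03,0,0,0,0,0,1],[0.039,0,0,0,0,0,1],[0.048,0,0,0,0,0,1],[0.057,0,0,0,0,0,1],[0.063,0,0,0,0,0,1],[0.066,0,0,0,0,0,1],[0.066,0,0,0,0,0,1]],
  ],
)

```text
clock: 59.77
ee_pos: [0.5008, 0.4302, 0.115]
ee_rot: [0.695, -0.133, 0.695, 0.133]
wrist_force: [0.0, 0.0, -1.6]
opening: 0.239
```

Call:
send_rows(
  targets=[
    [[0,0,0,0,0,0,1],[0,0,0,0,0,0,0.7],[0,0,0,0,0,0,0.5],[0,0,0,0,0,0,0],[0,0,0,0,0,0,0],[0,0,0,0,0,0,0],[0,0,0,0,0,0,0],[0,0,0,0,0,0,0],[0,0,0,0,0,0,0],[0,0,0,0,0,0,0],[-0.02,0,0,0,0,0,0],[-0.05,0,0,0,0,0,0],[-0.085,0,0,0,0,0,0],[-0.12,0,0,0,0,0,0],[-0.155,0,0,0,0,0,0],[-0.18,0,0,0,0,0,0],[-0.18,0,0,0,0,0,0],[-0.18,0,0,0,0,0,0],[-0.18,0,0,0,0,0,0]],
  ],
)

```text
clock: 61.35
ee_pos: [0.5001, 0.4299, 0.294]
ee_rot: [0.694, -0.133, 0.695, 0.133]
wrist_force: [0.5, -0.0, 0.0]
opening: 1.001
```

Run:
```python
from h import *
np.set_printoptions(precision=4,suppress=True)
s,p,Rm=st(); print(s['clock'],p,s['opening'],s['wrist_force'])
snap('wrist','w20'); snap('top','top6'); g=lambda x:np.clip(255*(x/255.)**.6*1.1,0,255).astype('uint8')
P=cv2.resize(g(np.load('pics/top6.npy')[150:300,110:460]),None,fx=2.28,fy=2.28,interpolation=cv2.INTER_CUBIC)
Q=cv2.resize(g(np.load('pics/w20.npy')[110:270,150:400]),(390,250)); S=cv2.cvtColor(cv2.resize(np.clip(sleeve('top6',(.5555,-.3162))*1.6,0,255).astype('uint8'),(250,250)),cv2.COLOR_GRAY2BGR)
Q2=np.zeros((250,P.shape[1],3),np.uint8); Q2[:,:390]=Q; Q2[:,400:650]=S
cv2.imwrite('pics/fin2.png',np.vstack([P,Q2]))
```

```text
61.35 [0.5001 0.4299 0.294 ] 1.0013232931711433 [ 0.5402 -0.0196  0.0335]
```

Run:
```python
from h import *
m16,m=model('w16'),model('w20')
c,a=[np.load(f'pics/{f}.npy').mean(2).astype(np.float32) for f in('w16','w20')]
q=w2px(m16,[.5,.43,.13]); u,v=q.astype(int); t=c[v-30:v+30,u-20:u+20]
r=cv2.minMaxLoc(cv2.matchTemplate(a,t,cv2.TM_CCOEFF_NORMED)); print('rod match %.3f'%r[1],'moved px',np.array(r[3])-[u-20,v-30],'expected',(w2px(m,[.5,.43,.13])-q).round(1))
_,b=racks('top6'); _,b3=racks('top4'); k=np.median(b)/np.median(b3); d=cv2.GaussianBlur(np.abs(b-b3*k).mean(2),(0,0),2); print('plate change max %.1f'%d.max())
s=sleeve('top6',(.5555,-.3162)); yy,xx=np.mgrid[:81,:81]; k=(np.hypot(yy-40,xx-40)<20)&(s>70); print('line %.0f deg right of far'%np.degrees(np.arctan2((xx[k]-40).mean(),(40-yy[k]).mean())),k.sum())
d=np.abs(np.load('pics/top6.npy').astype(float)-np.load('pics/top0.npy')*1.0).mean(2)
for n,(u,v) in dict(bottle=(303,160),box=(375,168),jar=(136,192)).items(): print(n,d[v-15:v+15,u-15:u+15].mean().round(1), d[320:340,300:320].mean().round(1))
order.sign_off()
```

```text
rod match 0.995 moved px [0 2] expected [0.8 2.1]
plate change max 1.1
line 45 deg right of far 73
bottle 1.7 1.8
box 1.4 1.8
jar 1.6 1.8
the job is handed in; nothing more can be done
```

I moved all four racks by their bails onto the warmer plate in a 2×2 layout. The heat sleeve is turned from 2 to 6, the hook rod is back in its holder, and I handed the job in at about 61 s.

One thing differs from the order you gave. The gripper cannot hold the rod and turn the sleeve at once, so I stood the rod in its holder before turning the sleeve. Afterwards I lifted it clear and stood it back again, so that standing it back was the last step.

Last checks, made on the images before hand-in:

- **Racks:** all four were in their slots inside the raised edge. The plate picture had not changed since the last one was set down.
- **Sleeve:** the white line read 42° to the right of the far side in the wrist camera and 45° in the blurrier top picture. Number 6 is at 40°.
- **Rod:** it matched its earlier upright picture in the holder (0.995), and the wrist force was about zero after release.
- **Bottle, slide box and jar:** unchanged.

I saw no sign of a rack being knocked aside. My first check for that, comparing bays in the top camera, was too insensitive, so I used the wrist camera and a plate difference map instead. The final combined picture could not be viewed because the 16-picture limit was reached, so these final checks are numeric only.

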